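# Scrub a mixing tube and hold it down on the touch mixer

### The arm

A 7-joint arm with a two-finger parallel gripper is mounted at the origin on the work surface. World frame = base frame: x ahead of the robot, y to its left, z up, the work surface at z = 0. Lengths are in m, angles in rad, forces in N, time in s.
With the tool pointing down it reaches from about 0.425 to 0.95 m from the base axis. Payload 4.7 kg.
Tool frame: the origin (TCP) lies between the finger pads; the fingertips stand 17 mm ahead of it and the grasp point (between the pads) lies 2 mm behind it; z points along the fingers, y is the direction in which the jaws open and shut (so a half turn about z gives the same grasp; the last joint's range is limited). The gripper opens to 87 mm and grips with 3 to 60 N. Pads are 19 mm wide; open, the fingers measure 117 mm over their backs; the gripper's body (75 mm by 190 mm) begins 51 mm behind the grasp point.
Start: joints at [-1.245, 0.469, -0.049, 1.532, 0.024, 1.141, -0.082], TCP at [0.234, 0.633, 0.24] pointing down, gripper open.
Joint ranges: [-2.59, 2.59], [-0.33, 1.99], [-1.39, 1.29], [0.1, 2.45], [-1.04, 4.18], [0.21, 1.99], [-2.66, 2.66]. Speed limits (rad/s): [2.57, 2.57, 3.14, 3.14, 3.14, 3.14, 3.14].

### API

Orientations are given as [roll, pitch, yaw] about the fixed x, y, z axes, in that order (R = Rz(yaw) Ry(pitch) Rx(roll)).
In Python, from cell import sensors, get_image, robot, search_frame gives the robot as it stands.
- The arm moves only by the tool step_arm, never from a script. Its argument "series" is a list of rows, each an object of numbers: "tx", "ty", "tz": the shift along the tool's x, y, z in cm; "rx", "ry", "rz": the turn, a rotation vector about the tool's x, y, z in degrees. In form: [{"tx": .., "ty": .., "tz": .., "rx": .., "ry": .., "rz": ..}, ...]. A call has 1 to 20 rows; each row is the pose to reach, as a shift and turn from the pose measured when the call began, along the tool's axes at that moment; what a row does not reach only later rows make up. A row lasts 1/10 s, in which the tool goes at most 50 mm and 8.59 degrees, less where a joint would pass 70% of its speed; a pose out of reach is approached as far as the arm can. A call with a gripper value outside its range is refused whole. "grip" is the finger opening in cm, from 0 to 8.7, set as the call begins (left out, the last holds). The fingers move at their own pace and stop on an object; "squeeze" is the grip in N (left out, the last holds). Time passes only in rows, so rows that repeat a pose let the fingers close. It gives the time, the measured TCP pose, the force and the opening at its end, in the units of the state.
- sensors.state(): the state, without advancing time (a new reading comes with each control period).
- get_image(name): name is "scene" or "top" or "wrist"; returns a dict with "img" (384x512x3 uint8, red, green, blue), "vertical_fov" (degrees; the focal length in pixels is half the picture's height over the tangent of half this angle, whatever the lens; pixels are square), "cx", "cy" (the principal point, pixels), "xyz" and "orientation" of the camera in the world. Camera axes: x right, y down, z forward; pixel columns grow to the right and rows downward; lengths in m; the calibration is good to about 2 mm. A picture is of the moment at which its call begins. There is no depth.
- robot.sign_off(): hands the job in, once; it reports no verdict.
Trained networks look in the newest picture that a camera, given by its name, has taken for a name from the list of things; names that differ only in an ending like _2 or _b are one class to them, and where a whole thing is asked for, a point or a joint stands for the part that bears it (a point fixed in the world has none). Each returns a list of dicts, best first, with "p" (0 to 1); they miss things now and then, are a little off and sometimes report something else, mostly with a low value. They report only what shows in the picture. A call takes as long as a camera call. They do not tell look-alikes from the thing itself.
- search_frame(camera, query): "pixel" ([column, row] in pixels, amid what is visible of it).
The state is a dict: "time": time; "joint_positions": joint angles; "joint_vel": joint speeds; "effort": joint torques, N m; "ee_pos": TCP position; "tool_rot": TCP orientation; "wrist_force": force on the tool from outside, world axes, zero at the start; "torque": the same for the moment, N m; "finger_gap": finger opening in m.
Only numpy, scipy, OpenCV 4.12 (cv2) and the standard library are available. Lean on these libraries where they do the work, as an engineer would, in place of code of your own. Each camera call takes 0.05 s, during which the arm holds its last target.

### The job

Wash the open orange-necked tube: scrub it, where it stands in the blue rack, with three full up-and-down strokes of the tube brush, its tip going from the bottom to well past half-way up each time, then hang the brush back in the ring of its steel holder. Take the tube out, stand it in the black cup of the touch mixer and press it straight down, firmly but without ramming, until the sprung cup is fully down on its stop; the mixer runs only while it is held there, so finish still gripping the tube and holding the cup down. Keep the tube upright all the way and leave the capped tubes and everything else on the bench where they are.

Things in the scene. Friction and masses are not known exactly. Their poses are not given: they have to be found in the camera images.
- tube_center (a point): the open mixing tube to be washed: whitish, round, 34 mm outside diameter, 100 mm tall, with an orange neck (its top 16 mm) and no cap, about 50 g; point on its axis half-way up, z up along the axis. It stands in one of the three holes of the blue rack, foot 10 mm above the bench, upper 55 mm free above the rack's top plate. Its bore is 29 mm wide and 96 mm deep, the same down to a flat floor
- tube_mouth (a point): centre of the open mouth of that tube, 50 mm above tube_center; grip the tube about 22 mm below the mouth, across the rack (along the rack's x axis), where it has free room
- tube_floor (a point): centre of the tube's inner floor, 46 mm below tube_center and 4 mm above its foot
- rack: blue tube rack, fixed to the bench, 215 mm long (its y axis) by 70 mm wide (its x axis); origin under its centre on the bench; top plate's upper face 54 mm above the bench; three holes 64 mm apart in a row along y, the middle one at the origin. The open tube may stand in any of them
- capped_a_mouth (a point): same kind of tube, full, with a grey screw cap (39 mm wide), in another hole of the rack; point 100 mm above its foot (the cap ends 8 mm higher). Leave it alone
- capped_b_mouth (a point): same kind of tube, full, with a green screw cap, in another hole of the rack; point 100 mm above its foot. Leave it alone
- brush_grip (a point): tube brush, 211 mm long, about 60 g, hanging upright in the ring of its steel stand (holder); point on the axis of its red handle (15 mm thick, from 126 to 211 mm above the brush's tip), 170 mm above the tip; z points up from tip to handle
- brush_tip (a point): lower end of the brush, 170 mm below brush_grip. The round bristle head is 26 mm wide and 75 mm long (stiff core 18 mm); above it bare wire, then from 102 mm a rubber shoulder that widens to 25 mm, then the collar
- brush_collar (a point): centre of the underside of the brush's red collar (39 mm wide, 6 mm thick), 120 mm above its tip; seated, it lies on the holder's rim
- holder_mouth (a point): centre of the top rim of the ring of the brush holder, a fixed steel drip stand: ring 37 mm outside, 28 mm inside, 18 mm tall, its rim 130 mm above the bench, carried by a side post (no higher than the rim) on a round foot 96 mm wide and 7 mm thick. The brush hangs down through the ring with its collar on the rim
- mixer: white bench touch mixer (vortex type), fixed, 165 mm deep (x) by 132 mm wide (y), deck 100 mm high, sloped control panel towards its -x; origin under its centre on the bench. The black rubber cup sits on its deck, 20 mm from the origin along its +x
- cup_floor (a point): centre of the flat floor inside the mixer's black rubber cup, 126 mm above the bench when up. The cup's inside widens from 41 mm at the floor to 51 mm at its rim, which stands 11 mm above the floor; z up
- head (a joint): how far the sprung cup is pressed down, m: 0 = up, 0.008 = on its hard stop. The spring pushes back with about 3 N at first and 8 N just before the stop
- sample_rack: black analyser rack with six white-topped sample cups, 34 x 180 mm, 95 mm tall, origin under its centre. Leave it alone
- tip_box: grey tip box with a blue lid, 124 x 86 x 72 mm, origin under its centre. Leave it alone
- reagent: amber bottle with a blue cap, 60 mm wide, 125 mm tall, origin under its centre. Leave it alone
- wash_bottle: white wash bottle with a red top and thin spout, 68 mm wide, 168 mm tall, origin under its centre. Leave it alone
- loose_cap: orange screw cap of the open tube lying on the bench, 39 mm wide, 20 mm tall, origin under its centre. Leave it alone
- timer: flat white bench timer, 60 x 75 x 16 mm, origin under its centre. Leave it alone
Mind the look-alikes: they are no part of the job. Leave any red look-alike of the part that bears tube_center alone.

How it is judged:
On the way, in this order (a step that is already met when the one before it is completed fails the run):
1. brush tip at the bottom of the tube, first stroke (distance between brush_tip and tube_floor below 0.018 m), for 0.05 s.
2. brush drawn up inside the tube, first stroke (z of brush_tip in the frame of tube_floor between 0.045 and 0.097 m and horizontal distance between brush_tip and tube_mouth below 0.016 m), for 0.05 s.
3. brush tip at the bottom of the tube, second stroke (distance between brush_tip and tube_floor below 0.018 m), for 0.05 s.
4. brush drawn up inside the tube, second stroke (all of step 2), for 0.05 s.
5. brush tip at the bottom of the tube, third stroke (distance between brush_tip and tube_floor below 0.018 m), for 0.05 s.
6. brush drawn up inside the tube, third stroke (all of step 4), for 0.05 s.
7. brush back in its holder, collar on the rim, let go (distance between brush_collar and holder_mouth below 0.007 m and angle between brush_collar's own z axis and vertical below 0.12 rad and contact force between the fingers and brush below 0.1 N), for 0.3 s.
8. tube lifted clear of the rack (z of tube_floor in the frame of rack above 0.06 m and contact force between the fingers and tube above 1 N), for 0.1 s.
At the end, for the whole second after the job is handed in: Fingers hold the tube (over 2 N) upright (0.15 rad) in the mixer cup, within 7 mm of its centre, pressing it with 5 to 50 N, the cup 7.5 mm or more down and not touched by the robot; the brush hangs in its holder, collar within 7 mm of the rim; other things not shoved or tipped (value of joint head above 0.0075 m and distance between tube_floor and cup_floor below 0.012 m and horizontal distance between tube_floor and cup_floor below 0.007 m and angle between tube_center's own z axis and vertical below 0.15 rad and contact force between tube and head above 5 N and contact force between the fingers and tube above 2 N and contact force between each of the arm, the fingers and head below 0.5 N and distance between brush_collar and holder_mouth below 0.007 m and angle between brush_collar's own z axis and vertical below 0.12 rad); the arm keeps its last pose, push and grip.
It fails at once if the tube is tipped over far enough to spill (angle between tube_center's own z axis and vertical above 0.5 rad).
It fails at once if the tube is rammed into the mixer cup (contact force between tube and head above 50 N).
It fails at once if a capped tube is pulled up, shoved or knocked (distance of any of capped_a_mouth, capped_b_mouth from where it was at the start of the episode above 0.02 m).
It fails at once if another thing on the bench is shoved or knocked over (distance of any of sample_rack, tip_box, reagent, wash_bottle, loose_cap, timer from where it was at the start of the episode above 0.03 m or angle between any of sample_rack, tip_box, reagent, wash_bottle, loose_cap, timer's own z axis and vertical above 0.4 rad).
It also fails if it takes over 72 s, if anything falls off the work surface, if the arm or the gripper's body presses on something with over 40 N, if the wrist force passes 120 N, or if a joint passes its speed limit or range.

## Working session

There is one attempt and no reset: what is moved stays moved. The work goes in short steps, Python scripts to look and compute and a tool call to move; the robot and the scene stay as the last step left them, time stands still between calls to the robot, and variables do not carry over. Pictures are saved under pics/ and viewed, and the job is handed in when it is done.

Besides the shell and the picture viewer there is one more tool, called after "Emit:" as name(argument=value, ...), one argument or row to a line, values as JSON. step_arm: Moves the arm, as the interface text tells. Its arguments: {"type":"object","properties":{"series":{"type":"array"},"grip":{"type":"number"},"squeeze":{"type":"number"}},"required":["series"]}

```bash
ls; mkdir -p pics
cat > h.py <<'E'
import numpy as np, cv2
from scipy.spatial.transform import Rotation as R
from cell import sensors, get_image, robot, search_frame
def cam(d):
    o=np.array(d["orientation"],float)
    M=R.from_euler('xyz',o).as_matrix() if o.size==3 else o.reshape(3,3)
    f=d["img"].shape[0]/2/np.tan(np.radians(d["vertical_fov"])/2)
    return M,np.array(d["xyz"]),f,d["cx"],d["cy"]
def ray(d,p):
    M,c,f,cx,cy=cam(d); v=M@np.array([(p[0]-cx)/f,(p[1]-cy)/f,1]); return c,v/np.linalg.norm(v)
def proj(d,P):
    M,c,f,cx,cy=cam(d); q=M.T@(np.array(P)-c); return np.array([cx+f*q[0]/q[2],cy+f*q[1]/q[2]])
def atz(d,p,z):
    c,v=ray(d,p); return c+v*(z-c[2])/v[2]
def tri(rs):
    A=np.zeros((3,3));b=np.zeros(3)
    for c,v in rs:
        P=np.eye(3)-np.outer(v,v);A+=P;b+=P@c
    x=np.linalg.solve(A,b); return x,[np.linalg.norm((np.eye(3)-np.outer(v,v))@(x-c)) for c,v in rs]
def save(d,n,k=1): cv2.imwrite(f"pics/{n}.png",cv2.resize(d["img"][:,:,::-1],None,fx=k,fy=k))
E
python3 - <<'E'
from h import *
s=sensors.state();print(s)
for n in["scene","top","wrist"]:
    d=get_image(n);save(d,n+"0",1.5);print(n,{k:v for k,v in d.items() if k!="img"})
    import pickle;pickle.dump(d,open(n+"0.pkl","wb"))
    for q in["tube_center","tube_mouth","rack","capped_a_mouth","capped_b_mouth","brush_grip","brush_collar","holder_mouth","mixer","cup_floor","brush_tip"]:
        print(q,[(np.round(r["pixel"]).tolist(),round(r["p"],2)) for r in search_frame(n,q)[:4]])
E
```

```text
pics
{'time': 0.0, 'joint_positions': array([-1.24491567,  0.46946324, -0.04858063,  1.53369825,  0.0241215 ,
        1.14097493, -0.08228703]), 'joint_vel': array([-1.66096140e-03,  3.87360168e-05, -7.84566919e-04,  3.72444845e-04,
       -1.31980472e-03,  1.85507214e-03, -4.89002669e-04]), 'effort': array([-2.15776831e-04, -5.07995760e+01, -8.10468849e-02, -2.36163586e+01,
       -6.14766008e-02,  3.79350060e-02,  1.76301642e-04]), 'ee_pos': array([0.23429154, 0.63243363, 0.23848283]), 'tool_rot': array([-3.13963761e+00,  9.69739916e-05,  2.78685299e+00]), 'wrist_force': array([0.03008475, 0.18281013, 0.61096962]), 'torque': array([ 0.06035894,  0.02956778, -0.01454574]), 'finger_gap': 0.08679720947742389}
scene {'vertical_fov': 49.785755487316, 'cx': 254.606646527913, 'cy': 190.61397156227926, 'xyz': array([ 1.3621122 , -0.09218034,  0.71974813]), 'orientation': array([-2.19004035,  0.02085498,  1.46076877])}
tube_center [([322.0, 208.0], 0.72), ([283.0, 207.0], 0.58)]
tube_mouth [([286.0, 204.0], 0.91), ([326.0, 206.0], 0.57)]
rack [([262.0, 223.0], 0.9)]
capped_a_mouth [([394.0,
[... 875 characters left out ...]
rush_grip [([95.0, 228.0], 0.97), ([286.0, 120.0], 0.66)]
brush_collar [([94.0, 226.0], 0.88)]
holder_mouth [([115.0, 237.0], 0.93), ([276.0, 201.0], 0.17)]
mixer [([371.0, 229.0], 0.95)]
cup_floor [([376.0, 214.0], 0.93), ([278.0, 201.0], 0.49), ([114.0, 237.0], 0.23)]
brush_tip [([226.0, 197.0], 0.55), ([229.0, 241.0], 0.31)]
wrist {'vertical_fov': 68.376349565594, 'cx': 260.1837874199475, 'cy': 192.6275013630497, 'xyz': array([0.16949387, 0.65634283, 0.38538113]), 'orientation': array([ 2.88708247e+00, -1.19629918e-04,  1.21555793e+00])}
tube_center []
tube_mouth []
rack []
capped_a_mouth []
capped_b_mouth []
brush_grip []
brush_collar []
holder_mouth []
mixer []
cup_floor []
brush_tip []
```

View pics/scene0.png

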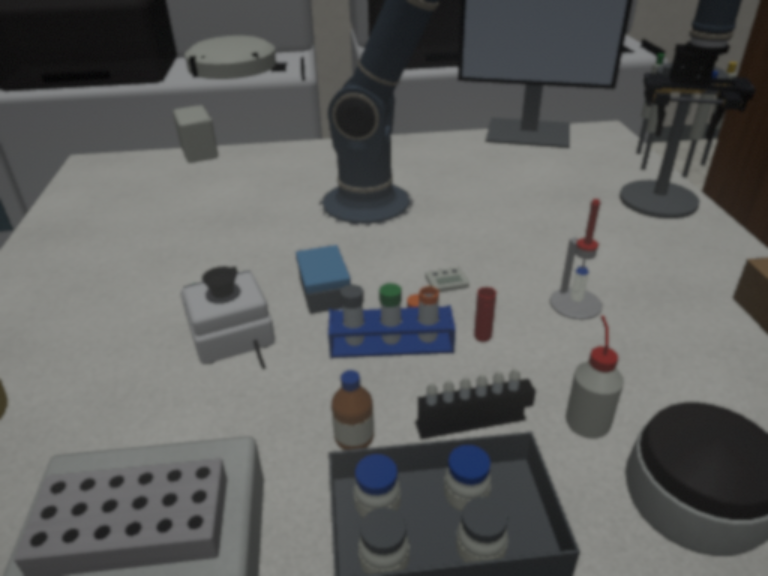

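View pics/top0.png

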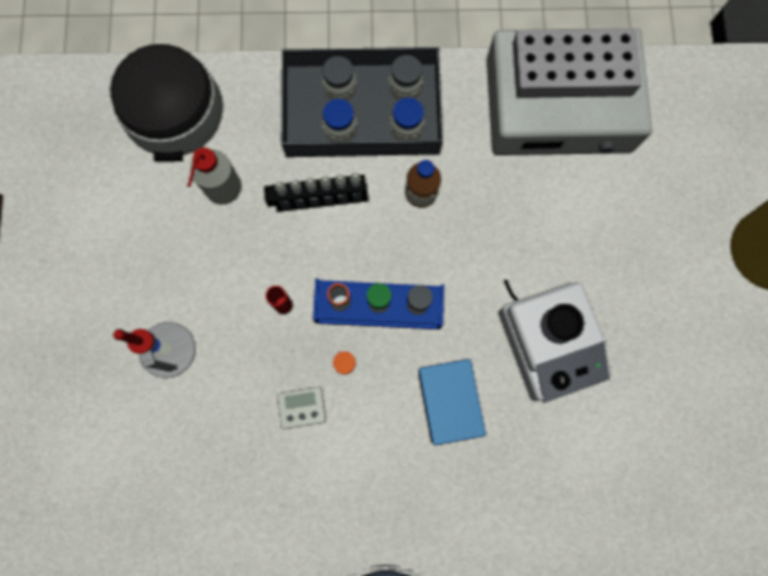

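View pics/wrist0.png

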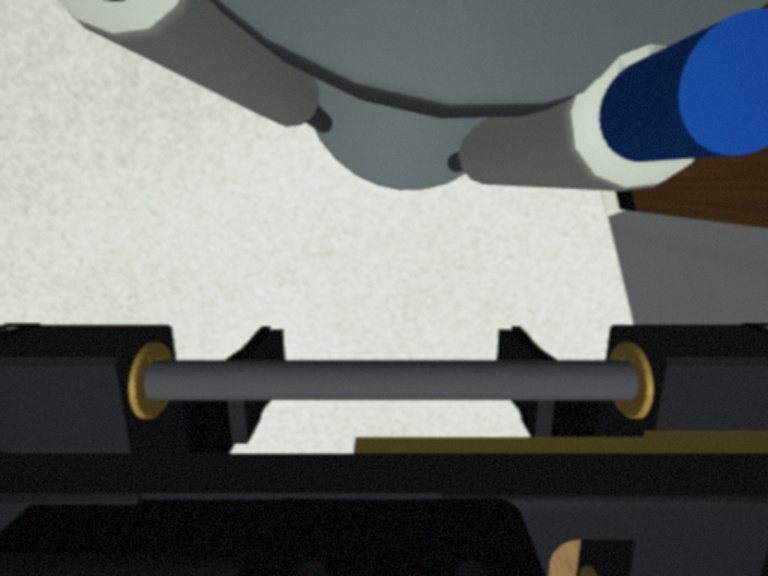

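The scene view shows the rack (about 262,223), with grey, green and the open orange tube at about (286,200). The red look-alike is at about (323,208), the brush at about (392,160) and the mixer at about (150,205). I'll crop in for finer pixel positions.

Run:
```python
from h import *
import pickle
S=pickle.load(open("scene0.pkl","rb"));T=pickle.load(open("top0.pkl","rb"))
def crop(d,x0,y0,w,h,k): 
    return cv2.resize(d["img"][y0:y0+h,x0:x0+w,::-1],None,fx=k,fy=k,interpolation=cv2.INTER_CUBIC)
cv2.imwrite("pics/c1.png",np.vstack([crop(S,210,180,130,60,6),crop(T,170,175,130,45,6)]))
cv2.imwrite("pics/c2.png",np.hstack([crop(S,360,125,60,95,6),crop(T,70,205,65,95,6)]))
cv2.imwrite("pics/c3.png",np.hstack([crop(S,115,170,65,75,6),crop(T,335,185,65,75,6)]))
def p(q,i=0): 
    print(q)
for n,a,b in [("tubemouth",(286,194),(226,196)),("cup",(148,183),(376,215)),("brushtop",(397,135),(79,223)),("collar",(391,164),(93,228))]:
    print(n,tri([ray(S,a),ray(T,b)]))
```

```text
tubemouth (array([0.53694626, 0.06137639, 0.11101397]), [np.float64(0.0037570651600852796), np.float64(0.003757065160085285)])
cup (array([ 0.47991995, -0.27933985,  0.13922996]), [np.float64(0.003318866250704092), np.float64(0.0033188662507041794)])
brushtop (array([0.46786254, 0.35746426, 0.21628179]), [np.float64(0.0027907913710257426), np.float64(0.0027907913710258922)])
collar (array([0.46678788, 0.35835006, 0.12933765]), [np.float64(0.0019251686646356099), np.float64(0.0019251686646356262)])
```

View pics/c1.png

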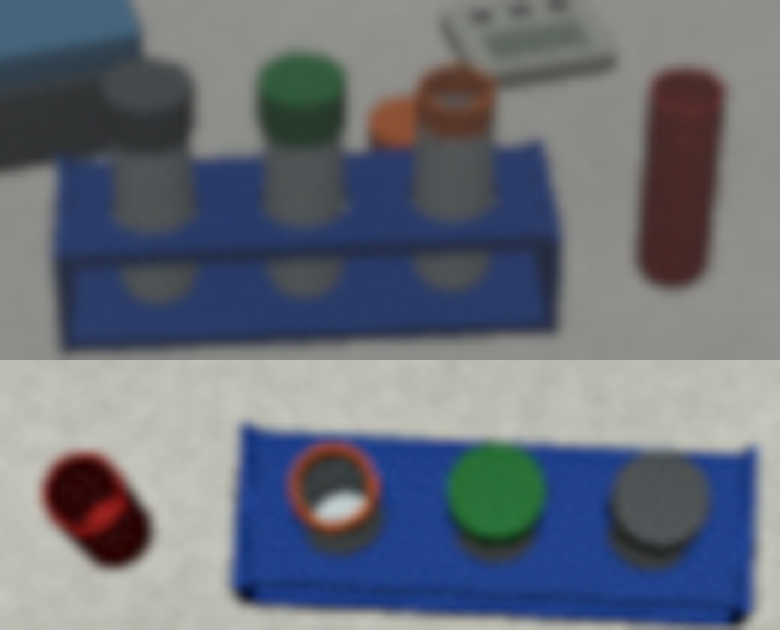

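View pics/c2.png

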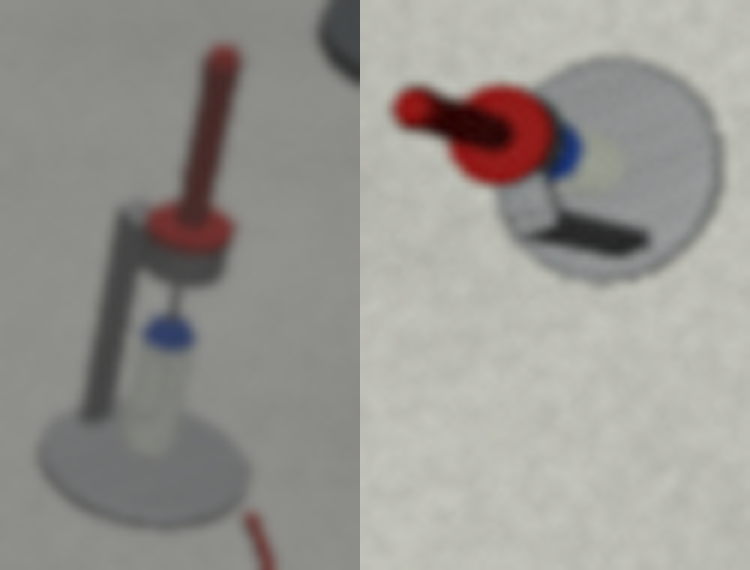

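View pics/c3.png

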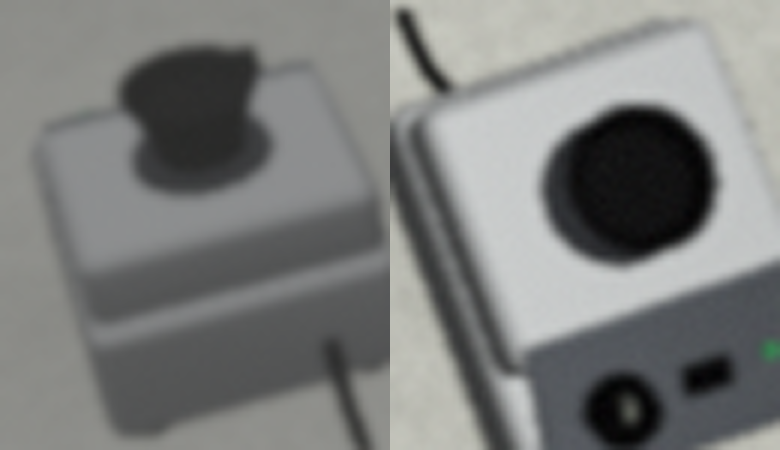

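Found: the tube mouth is at crop (455,88) in scene and (335,127) in top. The brush collar is centred at (391.7,162.8) and (93.7,227.3). The cup rim is centred at about (146.5,183) and (377.2,214.7).

Run:
```python
from h import *
import pickle
S=pickle.load(open("scene0.pkl","rb"));T=pickle.load(open("top0.pkl","rb"))
for n,a,b,z in [("mouth",(285.8,194.5),(225.8,196.1),.11),("green",(260.5,193.3),(252.7,196.7),.118),("grey",(234.7,194.2),(280,198),.118),
 ("cup",(146.5,183),(377.2,214.7),.137),("htop",(397.3,134.2),(79.2,223),.221),("collar",(391.7,162.6),(93.7,227.3),.136)]:
    x,r=tri([ray(S,a),ray(T,b)]); print(n,x.round(4),np.round(r,4),"S@z",atz(S,a,z).round(4),"T@z",atz(T,b,z).round(4))
for n,b in [("rackUL",(210.8,187)),("rackUR",(295.3,190.5))]:print(n,atz(T,b,.054))
s=sensors.state();d=get_image("wrist");M,c,f,cx,cy=cam(d)
Rt=R.from_euler('xyz',s["tool_rot"]).as_matrix();print("cam in tool",Rt.T@(c-s["ee_pos"]),"\n",Rt.T@M)
```

```text
mouth [0.5369 0.0614 0.1095] [0.0032 0.0032] S@z [0.5377 0.0646 0.11  ] T@z [0.5364 0.0582 0.11  ]
green [ 0.5327 -0.0016  0.1166] [0.0031 0.0031] S@z [0.5349 0.0013 0.118 ] T@z [ 0.5321 -0.0046  0.118 ]
grey [ 0.528  -0.0653  0.117 ] [0.0028 0.0028] S@z [ 0.5298 -0.0625  0.118 ] T@z [ 0.5277 -0.068   0.118 ]
cup [ 0.4805 -0.2824  0.1398] [0.0029 0.0029] S@z [ 0.4774 -0.2803  0.137 ] T@z [ 0.481  -0.2862  0.137 ]
htop [0.4678 0.3571 0.2183] [0.0036 0.0036] S@z [0.4711 0.359  0.221 ] T@z [0.4664 0.3523 0.221 ]
collar [0.4682 0.357  0.1342] [0.0037 0.0037] S@z [0.4699 0.3599 0.136 ] T@z [0.467  0.3525 0.136 ]
rackUL [0.57040172 0.09803673 0.054     ]
rackUR [ 0.55708283 -0.11127292  0.054     ]
cam in tool [ 0.06907347 -0.00067285 -0.14581726] 
 [[-4.28251442e-04 -9.67782908e-01 -2.51785741e-01]
 [ 9.99999907e-01 -4.25381285e-04 -6.58284521e-05]
 [-4.33972911e-05 -2.51785745e-01  9.67783001e-01]]
```

```bash
cat >> h.py <<'E'
YAW=1.505
def plan(P,yaw=None,n=None):
    s=sensors.state();Rt=R.from_euler('xyz',s["tool_rot"]);t=Rt.inv().apply(np.array(P)-s["ee_pos"])*100
    Rg=R.from_euler('xyz',[np.pi,0,YAW if yaw is None else yaw]);rv=np.degrees((Rt.inv()*Rg).as_rotvec())
    print("from",s["ee_pos"].round(4),s["tool_rot"].round(3),"t",s["time"],"gap",round(s["finger_gap"],4),"| t cm",t.round(2),"r deg",rv.round(2),"|F",s["wrist_force"].round(2))
E
python3 - <<'E'
from h import *
plan([.466,.327,.34])
E
```

```text
from [0.2345 0.633  0.2396] [ 3.142 -0.     2.787] t 1.85 gap 0.0869 | t cm [-32.34 -20.65 -10.04] r deg [ 0.   -0.   73.44] |F [-0.09 -0.9  -0.13]
```

Emit:
step_arm(
  series=[
    {"tx":-1,"ty":-0.6,"tz":-1.5},
    {"tx":-4,"ty":-2.5,"tz":-4},
    {"tx":-8,"ty":-5,"tz":-7},
    {"tx":-12,"ty":-7.5,"tz":-9,"rz":5},
    {"tx":-16,"ty":-10,"tz":-10,"rz":12},
    {"tx":-20,"ty":-12.5,"tz":-10,"rz":20},
    {"tx":-24,"ty":-15,"tz":-10,"rz":28},
    {"tx":-27,"ty":-17,"tz":-10,"rz":36},
    {"tx":-29,"ty":-18.5,"tz":-10,"rz":44},
    {"tx":-30.5,"ty":-19.5,"tz":-10,"rz":52},
    {"tx":-31.5,"ty":-20.2,"tz":-10,"rz":60},
    {"tx":-32.2,"ty":-20.6,"tz":-10,"rz":67},
    {"tx":-32.3,"ty":-20.7,"tz":-10,"rz":72},
    {"tx":-32.3,"ty":-20.7,"tz":-10,"rz":73.4},
    {"tx":-32.3,"ty":-20.7,"tz":-10,"rz":73.4},
    {"tx":-32.3,"ty":-20.7,"tz":-10,"rz":73.4},
  ],
)

```text
invalid input at $.series[0]: expected keys tx, ty, tz, rx, ry, rz
```

Run:
```python
from h import *
import pickle
d=get_image("wrist");save(d,"w1",1.5);pickle.dump(d,open("w1.pkl","wb"))
for q in["brush_grip","brush_collar"]:
    print(q,[(np.round(r["pixel"],1),round(r["p"],2)) for r in search_frame("wrist",q)[:3]])
print(d["xyz"],d["orientation"]);plan([.466,.327,.34])
for P in([.468,.357,.221],[.468,.357,.136]):print(proj(d,P))
```

```text
brush_grip []
brush_collar []
[0.16949407 0.65634322 0.38538054] [ 2.88708262e+00 -1.19077234e-04  1.21555778e+00]
from [0.2344 0.633  0.2396] [ 3.142 -0.     2.787] t 2.0 gap 0.0873 | t cm [-32.34 -20.65 -10.05] r deg [ 0.   -0.   73.45] |F [ 0.12 -0.23 -0.53]
[ 64.73113467 557.60157096]
[112.29119515 450.87999081]
```

View pics/w1.png

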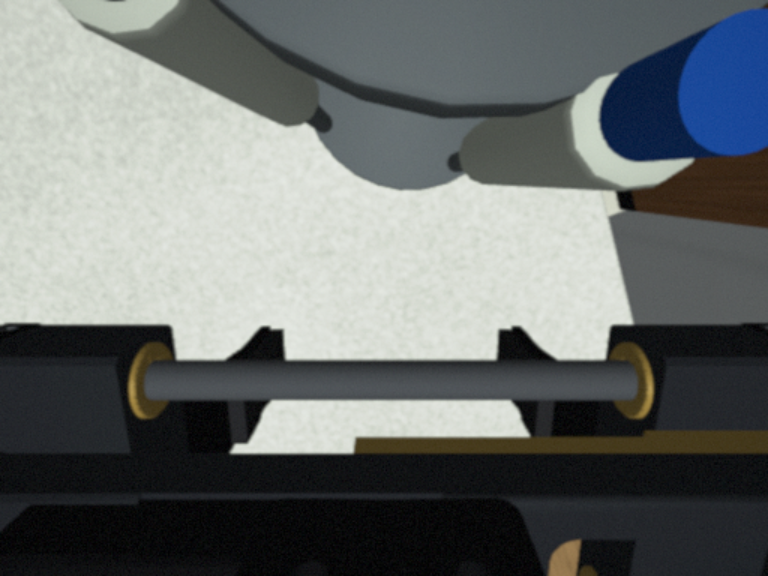

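The call was refused because every key is needed, so the arm hasn't moved and the picture is unchanged. Pipettes hang on the +x tool side, and I'm moving away from them.

Emit:
step_arm(
  series=[
    {"tx":-1,"ty":-0.6,"tz":-1.5,"rx":0,"ry":0,"rz":0},
    {"tx":-4,"ty":-2.5,"tz":-4,"rx":0,"ry":0,"rz":0},
    {"tx":-8,"ty":-5,"tz":-7,"rx":0,"ry":0,"rz":0},
    {"tx":-12,"ty":-7.5,"tz":-9,"rx":0,"ry":0,"rz":5},
    {"tx":-16,"ty":-10,"tz":-10,"rx":0,"ry":0,"rz":12},
    {"tx":-20,"ty":-12.5,"tz":-10,"rx":0,"ry":0,"rz":20},
    {"tx":-24,"ty":-15,"tz":-10,"rx":0,"ry":0,"rz":28},
    {"tx":-27,"ty":-17,"tz":-10,"rx":0,"ry":0,"rz":36},
    {"tx":-29,"ty":-18.5,"tz":-10,"rx":0,"ry":0,"rz":44},
    {"tx":-30.5,"ty":-19.5,"tz":-10,"rx":0,"ry":0,"rz":52},
    {"tx":-31.5,"ty":-20.2,"tz":-10,"rx":0,"ry":0,"rz":60},
    {"tx":-32.2,"ty":-20.6,"tz":-10,"rx":0,"ry":0,"rz":67},
    {"tx":-32.3,"ty":-20.7,"tz":-10,"rx":0,"ry":0,"rz":72},
    {"tx":-32.3,"ty":-20.7,"tz":-10,"rx":0,"ry":0,"rz":73.4},
    {"tx":-32.3,"ty":-20.7,"tz":-10,"rx":0,"ry":0,"rz":73.4},
    {"tx":-32.3,"ty":-20.7,"tz":-10,"rx":0,"ry":0,"rz":73.4},
  ],
)

```text
time: 3.6
ee_pos: [0.4653, 0.3267, 0.34]
tool_rot: [3.141, -0.001, 1.507]
wrist_force: [-0.3, -0.6, 0.5]
finger_gap: 0.0868
```

Run:
```python
from h import *
import pickle
d=get_image("wrist");save(d,"w2",1.5);pickle.dump(d,open("w2.pkl","wb"))
for q in["brush_grip","brush_collar"]:
    print(q,[(np.round(r["pixel"],1),round(r["p"],2)) for r in search_frame("wrist",q)[:3]])
print(d["xyz"],d["orientation"]);plan([.466,.327,.34])
for P in([.468,.357,.221],[.468,.357,.136]):print(proj(d,P))
```

```text
brush_grip [(array([260.9, 151.5]), 0.96)]
brush_collar [(array([264.5, 150.9]), 0.67)]
[0.46849423 0.39432977 0.48584489] [ 2.88878295e+00 -1.65318225e-03 -6.38754958e-02]
from [0.4653 0.3268 0.3397] [-3.142 -0.     1.507] t 3.75 gap 0.0867 | t cm [ 0.03  0.07 -0.03] r deg [-0.   -0.01  0.1 ] |F [-0.24 -0.32  0.07]
[261.72782453 160.56656877]
[261.24862003 150.88225469]
```

View pics/w2.png

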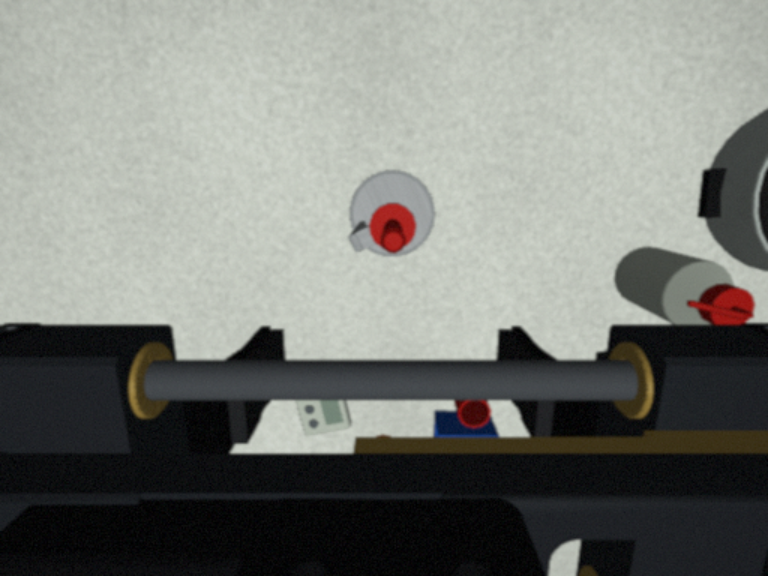

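The wrist view shows the handle top at (262,161) and the collar at (261.3,151.3). Both are within half a pixel of the prediction for (0.468, 0.357), so the two-view average is right.

Run:
```python
from h import *
import pickle
d=pickle.load(open("w2.pkl","rb"))
print(atz(d,(262,160.8),.221),atz(d,(261.3,151.3),.136))
# red blob check
i=cv2.cvtColor(d["img"],cv2.COLOR_RGB2HSV);m=((i[...,0]<6)|(i[...,0]>174))&(i[...,1]>150);m=m.astype(np.uint8);m[:,320:]=0;m[180:]=0
ys,xs=np.nonzero(m);print(xs.min(),xs.max(),ys.min(),ys.max())
plan([.468,.357,.178])
```

```text
[0.46824168 0.35676375 0.221     ] [0.46803097 0.35648499 0.136     ]
247 276 136 167
from [0.4653 0.3268 0.3397] [-3.142 -0.     1.507] t 3.75 gap 0.0867 | t cm [ 3.03  0.08 16.17] r deg [-0.   -0.01  0.1 ] |F [-0.24 -0.32  0.07]
```

Emit:
step_arm(
  series=[
    {"tx":1.5,"ty":0.0,"tz":0.5,"rx":0,"ry":0,"rz":0},
    {"tx":3.0,"ty":0.1,"tz":2,"rx":0,"ry":0,"rz":0},
    {"tx":3.0,"ty":0.1,"tz":4.5,"rx":0,"ry":0,"rz":0},
    {"tx":3.0,"ty":0.1,"tz":7.5,"rx":0,"ry":0,"rz":0},
    {"tx":3.0,"ty":0.1,"tz":10.5,"rx":0,"ry":0,"rz":0},
    {"tx":3.0,"ty":0.1,"tz":13,"rx":0,"ry":0,"rz":0},
    {"tx":3.0,"ty":0.1,"tz":15,"rx":0,"ry":0,"rz":0},
    {"tx":3.0,"ty":0.1,"tz":16,"rx":0,"ry":0,"rz":0},
    {"tx":3.0,"ty":0.1,"tz":16.2,"rx":0,"ry":0,"rz":0},
    {"tx":3.0,"ty":0.1,"tz":16.2,"rx":0,"ry":0,"rz":0},
  ],
)

```text
time: 4.75
ee_pos: [0.4683, 0.3574, 0.1775]
tool_rot: [-3.142, -0.0, 1.507]
wrist_force: [0.4, -0.3, -0.0]
finger_gap: 0.0871
```

Run:
```python
from h import *
d=get_image("wrist");save(d,"w3",1.5)
plan([.468,.357,.178])
```

```text
from [0.4686 0.3574 0.1782] [ 3.141e+00 -1.000e-03  1.507e+00] t 4.8 gap 0.0868 | t cm [-0.05 -0.06  0.02] r deg [ 0.05 -0.07  0.12] |F [-0.11 -0.19  0.57]
```

View pics/w3.png

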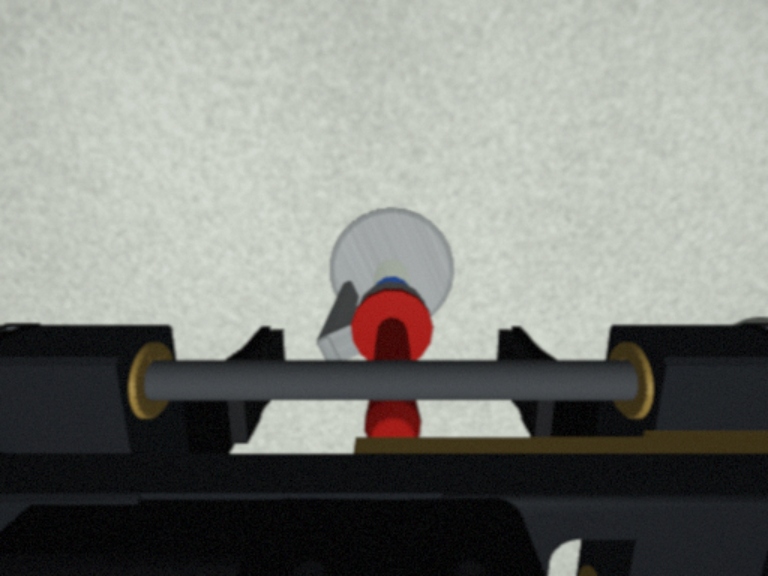

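The handle stands midway between the fingers, at column 392/1.5. Closing.

Emit:
step_arm(
  grip=0.8,
  squeeze=35,
  series=[
    {"tx":0,"ty":0,"tz":0,"rx":0,"ry":0,"rz":0},
    {"tx":0,"ty":0,"tz":0,"rx":0,"ry":0,"rz":0},
    {"tx":0,"ty":0,"tz":0,"rx":0,"ry":0,"rz":0},
    {"tx":0,"ty":0,"tz":0,"rx":0,"ry":0,"rz":0},
    {"tx":0,"ty":0,"tz":0,"rx":0,"ry":0,"rz":0},
    {"tx":0,"ty":0,"tz":0,"rx":0,"ry":0,"rz":0},
    {"tx":0,"ty":0,"tz":0,"rx":0,"ry":0,"rz":0},
    {"tx":0,"ty":0,"tz":0,"rx":0,"ry":0,"rz":0},
    {"tx":0,"ty":0,"tz":0,"rx":0,"ry":0,"rz":0},
    {"tx":0,"ty":0,"tz":0,"rx":0,"ry":0,"rz":0},
  ],
)

```text
time: 5.8
ee_pos: [0.4686, 0.3574, 0.1782]
tool_rot: [3.141, -0.001, 1.507]
wrist_force: [0.4, -0.7, -0.2]
finger_gap: 0.015
```

Run:
```python
from h import *
d=get_image("wrist");save(d,"w4",1.5)
plan([.468,.357,.318])
```

```text
from [0.4687 0.3575 0.1782] [ 3.141e+00 -1.000e-03  1.507e+00] t 5.85 gap 0.0142 | t cm [ -0.03  -0.05 -13.98] r deg [ 0.06 -0.07  0.12] |F [ 0.32 -0.18  0.58]
```

View pics/w4.png

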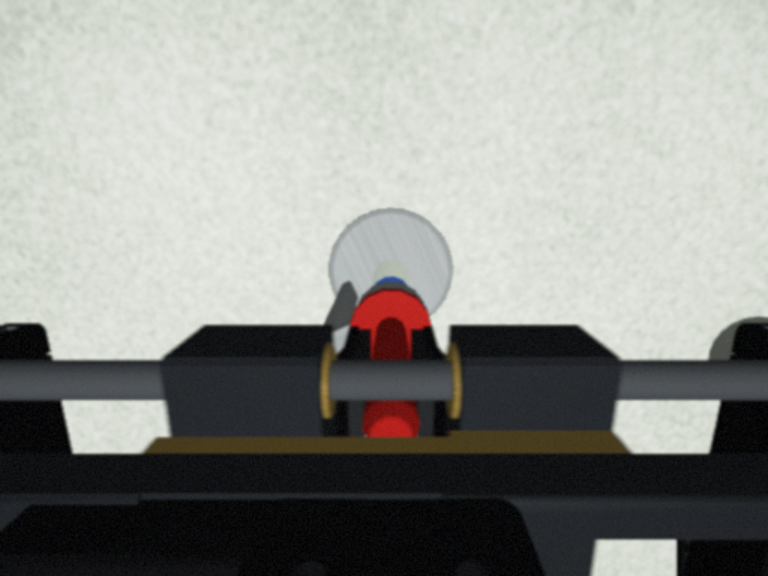

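Gripped at a 15 mm gap, with the brush still upright. Lifting straight out.

Emit:
step_arm(
  series=[
    {"tx":0,"ty":0,"tz":-0.5,"rx":0,"ry":0,"rz":0},
    {"tx":0,"ty":0,"tz":-1.5,"rx":0,"ry":0,"rz":0},
    {"tx":0,"ty":0,"tz":-3,"rx":0,"ry":0,"rz":0},
    {"tx":0,"ty":0,"tz":-5,"rx":0,"ry":0,"rz":0},
    {"tx":0,"ty":0,"tz":-7,"rx":0,"ry":0,"rz":0},
    {"tx":0,"ty":0,"tz":-9,"rx":0,"ry":0,"rz":0},
    {"tx":0,"ty":0,"tz":-11,"rx":0,"ry":0,"rz":0},
    {"tx":0,"ty":0,"tz":-13,"rx":0,"ry":0,"rz":0},
    {"tx":0,"ty":0,"tz":-14,"rx":0,"ry":0,"rz":0},
    {"tx":0,"ty":0,"tz":-14.5,"rx":0,"ry":0,"rz":0},
    {"tx":0,"ty":0,"tz":-14.5,"rx":0,"ry":0,"rz":0},
  ],
)

```text
time: 6.95
ee_pos: [0.4686, 0.3573, 0.3236]
tool_rot: [3.14, -0.002, 1.507]
wrist_force: [-0.1, -1.2, -0.7]
finger_gap: 0.0144
```

Run:
```python
from h import *
import pickle
d=get_image("wrist");save(d,"w5",1.5);pickle.dump(d,open("w5.pkl","wb"))
e=get_image("scene");save(e,"s5",1.5);pickle.dump(e,open("s5.pkl","wb"))
plan([.533,.01,.323])
```

```text
from [0.4681 0.357  0.3223] [-3.141  0.     1.507] t 7.05 gap 0.0141 | t cm [-34.22   8.68  -0.07] r deg [-0.02  0.01  0.12] |F [ 0.11 -0.   -0.86]
```

View pics/w5.png

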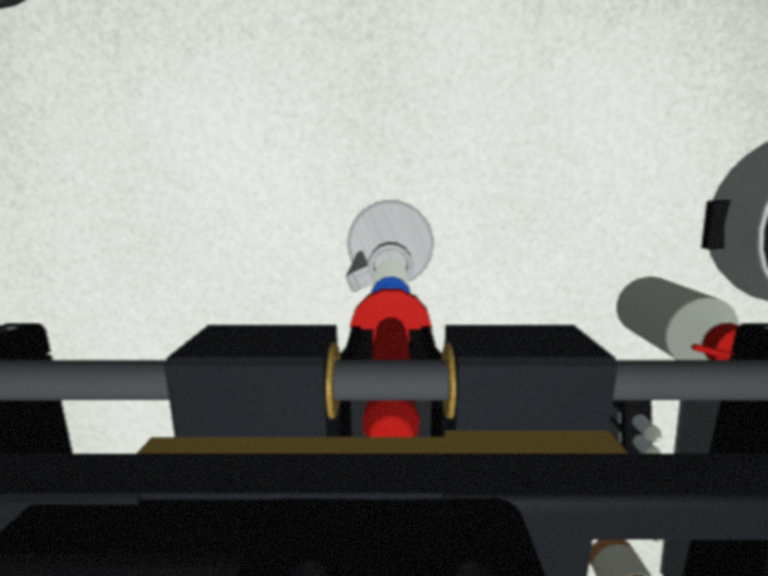

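View pics/s5.png

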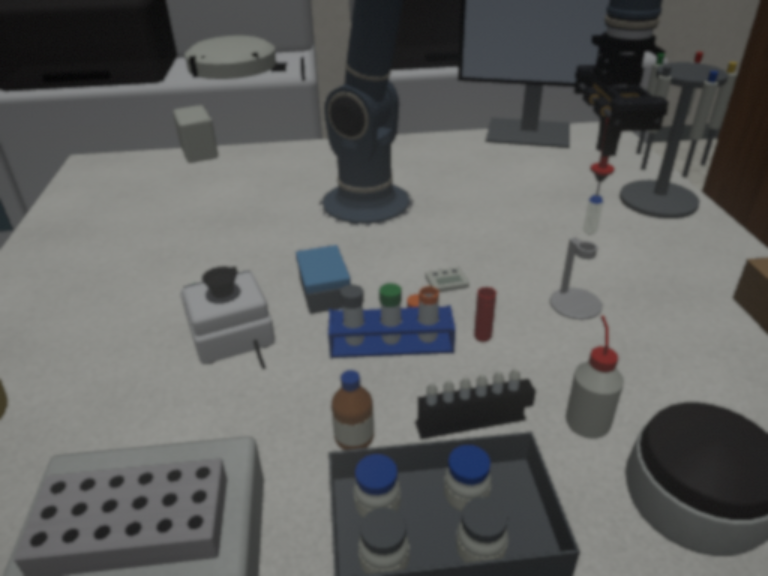

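The brush hangs straight in the gripper, with its tip at scene (592,230)/1.5, and the ring is empty. Next I look at the open tube from a nearby pose.

Emit:
step_arm(
  series=[
    {"tx":-1,"ty":0.2,"tz":0,"rx":0,"ry":0,"rz":0},
    {"tx":-3,"ty":0.4,"tz":0,"rx":0,"ry":0,"rz":0},
    {"tx":-6,"ty":0.8,"tz":0,"rx":0,"ry":0,"rz":0},
    {"tx":-10,"ty":1.5,"tz":-0.5,"rx":0,"ry":0,"rz":0},
    {"tx":-14,"ty":2.5,"tz":-0.5,"rx":0,"ry":0,"rz":0},
    {"tx":-18,"ty":3,"tz":-0.5,"rx":0,"ry":0,"rz":0},
    {"tx":-22,"ty":4,"tz":-0.5,"rx":0,"ry":0,"rz":0},
    {"tx":-26,"ty":4.5,"tz":-0.5,"rx":0,"ry":0,"rz":0},
    {"tx":-29,"ty":5,"tz":-0.5,"rx":0,"ry":0,"rz":0},
    {"tx":-31,"ty":5.2,"tz":-0.5,"rx":0,"ry":0,"rz":0},
    {"tx":-32.5,"ty":5.3,"tz":-0.5,"rx":0,"ry":0,"rz":0.1},
    {"tx":-33.3,"ty":5.4,"tz":-0.5,"rx":0,"ry":0,"rz":0.1},
    {"tx":-33.3,"ty":5.4,"tz":-0.5,"rx":0,"ry":0,"rz":0.1},
    {"tx":-33.3,"ty":5.4,"tz":-0.5,"rx":0,"ry":0,"rz":0.1},
  ],
)

```text
time: 8.45
ee_pos: [0.5007, 0.0222, 0.3271]
tool_rot: [-3.141, -0.0, 1.507]
wrist_force: [0.4, 0.5, -0.7]
finger_gap: 0.0139
```

Run:
```python
from h import *
import pickle
d=get_image("wrist");save(d,"w6",1.5);pickle.dump(d,open("w6.pkl","wb"))
print(proj(d,[.537,.0614,.11]),proj(d,[.4687,.357,.130]))
for q in["tube_mouth"]:
    print(q,[(np.round(r["pixel"],1),round(r["p"],2)) for r in search_frame("wrist",q)[:3]])
plan([.537,.0614,.323])
```

```text
[287.31952943 140.91788389] [ 204.02204153 -170.80482537]
tube_mouth [(array([284. , 137.9]), 0.97), (array([284.5,  60.5]), 0.63), (array([415.6,  96.9]), 0.62)]
from [0.5008 0.0226 0.3271] [-3.141 -0.     1.508] t 8.55 gap 0.0139 | t cm [4.1  3.37 0.41] r deg [-0.03 -0.01  0.15] |F [ 0.68 -0.01 -0.31]
```

View pics/w6.png

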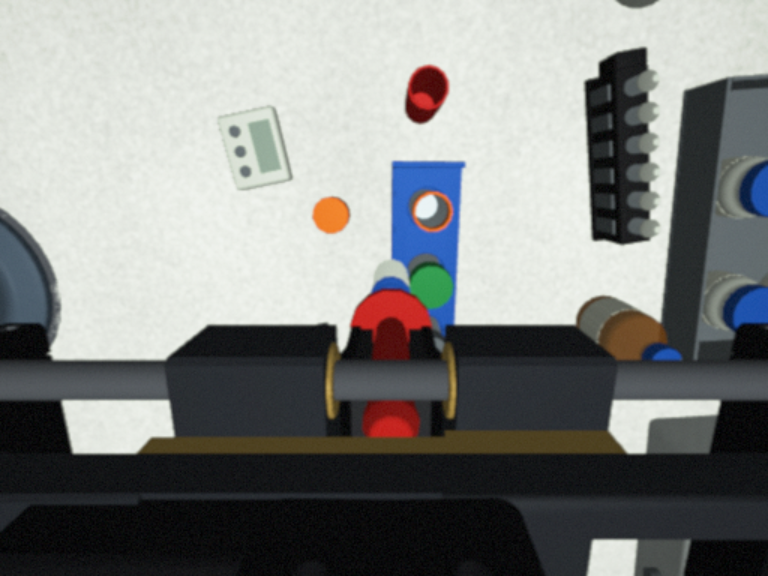

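The mouth ring is at (433,211)/1.5. I'll fit an ellipse for its centre.

Run:
```python
from h import *
import pickle
d=pickle.load(open("w6.pkl","rb"))
i=cv2.cvtColor(d["img"],cv2.COLOR_RGB2HSV);m=(((i[...,0]<14)|(i[...,0]>174))&(i[...,1]>120)).astype(np.uint8)
m[:,:265]=0;m[:,310:]=0;m[:120]=0;m[160:]=0
cs,_=cv2.findContours(m,cv2.RETR_EXTERNAL,cv2.CHAIN_APPROX_NONE);c=max(cs,key=len);print(len(c))
el=cv2.fitEllipse(cv2.convexHull(c));print(el, atz(d,np.array(el[0]),.11))
```

```text
73
((287.6603088378906, 140.34629821777344), (26.002235412597656, 26.466064453125), 157.2062225341797) [0.53745944 0.06208547 0.11      ]
```

Run:
```python
from h import *
plan([.5378,.0622,.298])
```

```text
from [0.5008 0.0226 0.3271] [-3.141 -0.     1.508] t 8.55 gap 0.0139 | t cm [4.19 3.45 2.91] r deg [-0.03 -0.01  0.15] |F [ 0.68 -0.01 -0.31]
```

Emit:
step_arm(
  series=[
    {"tx":0.8,"ty":0.6,"tz":0,"rx":0,"ry":0,"rz":0},
    {"tx":2,"ty":1.6,"tz":0,"rx":0,"ry":0,"rz":0},
    {"tx":3.2,"ty":2.6,"tz":0,"rx":0,"ry":0,"rz":0.1},
    {"tx":4,"ty":3.3,"tz":0.5,"rx":0,"ry":0,"rz":0.1},
    {"tx":4.2,"ty":3.45,"tz":1.5,"rx":0,"ry":0,"rz":0.1},
    {"tx":4.2,"ty":3.45,"tz":2.5,"rx":0,"ry":0,"rz":0.1},
    {"tx":4.2,"ty":3.45,"tz":2.9,"rx":0,"ry":0,"rz":0.1},
    {"tx":4.2,"ty":3.45,"tz":2.9,"rx":0,"ry":0,"rz":0.1},
    {"tx":4.2,"ty":3.45,"tz":2.9,"rx":0,"ry":0,"rz":0.1},
  ],
)

```text
time: 9.45
ee_pos: [0.5377, 0.0618, 0.2982]
tool_rot: [-3.141, -0.0, 1.505]
wrist_force: [0.0, 0.2, -0.5]
finger_gap: 0.0146
```

Run:
```python
from h import *
import pickle
w=[]
plan([.5378,.0622,.19])
s=sensors.state();P=s["ee_pos"]
def crop(d,x,y,w=60,h=60,k=6):
    x0=int(x-w/2);y0=int(y-h/2);return cv2.resize(d["img"][y0:y0+h,x0:x0+w,::-1],None,fx=k,fy=k,interpolation=cv2.INTER_CUBIC)
ds={n:get_image(n) for n in("scene","top","wrist")}
pickle.dump(ds,open("w7.pkl","wb"))
cv2.imwrite("pics/w7.png",np.hstack([crop(ds["scene"],*proj(ds["scene"],[.537,.06,.12])),crop(ds["wrist"],*proj(ds["wrist"],[.537,.06,.12]))]))
for n,d in ds.items(): print(n,"tip",proj(d,[.5375,.0615,P[2]-.168]).round(1),"mouth",proj(d,[.5375,.0618,.11]).round(1))
```

```text
from [0.5377 0.0618 0.2982] [-3.141 -0.     1.505] t 9.45 gap 0.0146 | t cm [4.000e-02 1.000e-02 1.082e+01] r deg [-0.03 -0.01  0.  ] |F [ 0.01  0.25 -0.51]
scene tip [284.7 187.9] mouth [284.7 194.5]
top tip [223.9 194.1] mouth [224.2 195.7]
wrist tip [260.3 181.6] mouth [260.2 177.8]
```

View pics/w7.png

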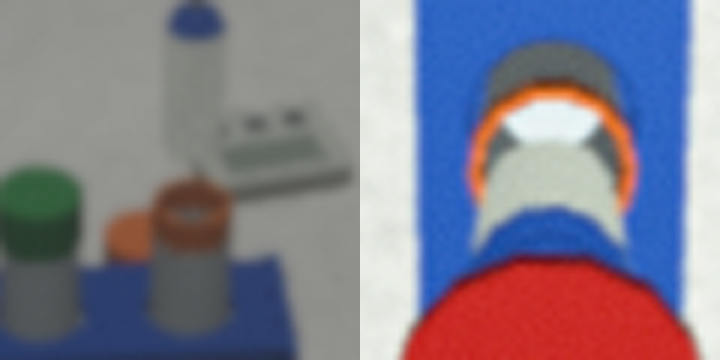

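The scene crop shows the brush directly above the mouth (columns 195 and 192 of the crop, about 1 mm apart). The wrist view agrees to within 1 mm. I'll insert it with a check on the way.

Emit:
step_arm(
  series=[
    {"tx":-0.05,"ty":0,"tz":1,"rx":0,"ry":0,"rz":0},
    {"tx":-0.05,"ty":0,"tz":2,"rx":0,"ry":0,"rz":0},
    {"tx":-0.05,"ty":0,"tz":3,"rx":0,"ry":0,"rz":0},
    {"tx":-0.05,"ty":0,"tz":4,"rx":0,"ry":0,"rz":0},
    {"tx":-0.05,"ty":0,"tz":5,"rx":0,"ry":0,"rz":0},
    {"tx":-0.05,"ty":0,"tz":5,"rx":0,"ry":0,"rz":0},
  ],
)

```text
time: 10.2
ee_pos: [0.5369, 0.0616, 0.2467]
tool_rot: [-3.139, 0.001, 1.506]
wrist_force: [-0.5, -0.7, -1.0]
finger_gap: 0.0141
```

Run:
```python
from h import *
plan([.5378,.0615,.19])
ds={n:get_image(n) for n in("scene","wrist")}
def crop(d,x,y,w=60,h=60,k=6):
    x0=int(x-w/2);y0=int(y-h/2);return cv2.resize(d["img"][y0:y0+h,x0:x0+w,::-1],None,fx=k,fy=k,interpolation=cv2.INTER_CUBIC)
cv2.imwrite("pics/w8.png",np.hstack([crop(ds["scene"],*proj(ds["scene"],[.537,.06,.12])),crop(ds["wrist"],*proj(ds["wrist"],[.537,.06,.12]))]))
print(sensors.state()["torque"])
```

```text
from [0.5369 0.0616 0.2467] [-3.139e+00  1.000e-03  1.506e+00] t 10.2 gap 0.0141 | t cm [0.   0.1  5.67] r deg [-0.17  0.04  0.04] |F [-0.52 -0.7  -1.01]
[-0.11598735  0.01663984  0.00891409]
```

View pics/w8.png

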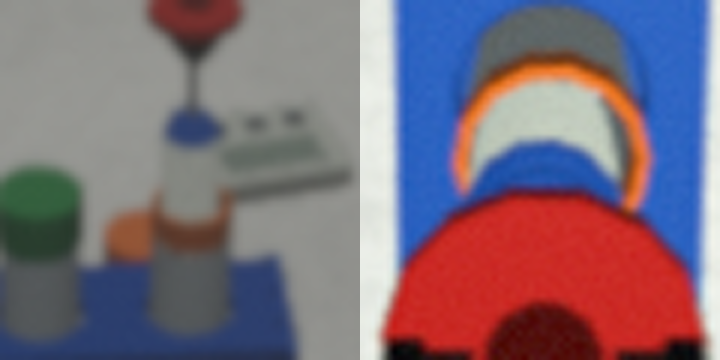

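The head is entering the tube and sits about 1 mm to -x, so I correct that and go down.

Emit:
step_arm(
  series=[
    {"tx":0,"ty":0.1,"tz":1,"rx":0,"ry":0,"rz":0},
    {"tx":0,"ty":0.1,"tz":2,"rx":0,"ry":0,"rz":0},
    {"tx":0,"ty":0.1,"tz":3,"rx":0,"ry":0,"rz":0},
    {"tx":0,"ty":0.1,"tz":4,"rx":0,"ry":0,"rz":0},
    {"tx":0,"ty":0.1,"tz":5,"rx":0,"ry":0,"rz":0},
    {"tx":0,"ty":0.1,"tz":5.5,"rx":0,"ry":0,"rz":0},
    {"tx":0,"ty":0.1,"tz":5.7,"rx":0,"ry":0,"rz":0},
    {"tx":0,"ty":0.1,"tz":5.7,"rx":0,"ry":0,"rz":0},
  ],
)

```text
time: 11.1
ee_pos: [0.539, 0.0615, 0.1912]
tool_rot: [-3.141, -0.0, 1.505]
wrist_force: [0.5, 0.1, -0.3]
finger_gap: 0.0143
```

Run:
```python
from h import *
plan([.5378,.0615,.19])
ds={n:get_image(n) for n in("scene","wrist")}
def crop(d,x,y,w=60,h=60,k=6):
    x0=int(x-w/2);y0=int(y-h/2);return cv2.resize(d["img"][y0:y0+h,x0:x0+w,::-1],None,fx=k,fy=k,interpolation=cv2.INTER_CUBIC)
cv2.imwrite("pics/w9.png",np.hstack([crop(ds["scene"],*proj(ds["scene"],[.537,.06,.12])),crop(ds["wrist"],*proj(ds["wrist"],[.537,.06,.12]))]))
print(sensors.state()["torque"])
```

```text
from [0.539  0.0615 0.1912] [-3.141 -0.     1.505] t 11.1 gap 0.0143 | t cm [-0.01 -0.12  0.12] r deg [-0.01 -0.01  0.03] |F [ 0.47  0.15 -0.33]
[-0.05897342  0.05727817  0.03614954]
```

View pics/w9.png

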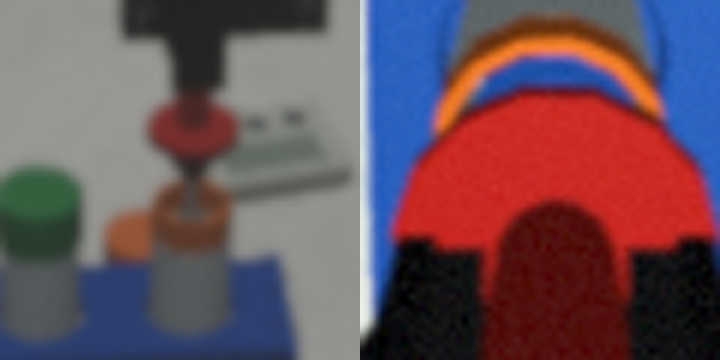

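Tip is about 9 mm above the floor (tool z 0.191), there are no side forces and the tube is undisturbed. Now the strokes.

Emit:
step_arm(
  series=[
    {"tx":0,"ty":-0.05,"tz":0.1,"rx":0,"ry":0,"rz":0},
    {"tx":0,"ty":-0.1,"tz":-1,"rx":0,"ry":0,"rz":0},
    {"tx":0,"ty":-0.1,"tz":-3,"rx":0,"ry":0,"rz":0},
    {"tx":0,"ty":-0.1,"tz":-5,"rx":0,"ry":0,"rz":0},
    {"tx":0,"ty":-0.1,"tz":-6,"rx":0,"ry":0,"rz":0},
    {"tx":0,"ty":-0.1,"tz":-6,"rx":0,"ry":0,"rz":0},
    {"tx":0,"ty":-0.1,"tz":-6,"rx":0,"ry":0,"rz":0},
    {"tx":0,"ty":-0.1,"tz":-5,"rx":0,"ry":0,"rz":0},
    {"tx":0,"ty":-0.1,"tz":-3,"rx":0,"ry":0,"rz":0},
    {"tx":0,"ty":-0.1,"tz":-1,"rx":0,"ry":0,"rz":0},
    {"tx":0,"ty":-0.1,"tz":0.1,"rx":0,"ry":0,"rz":0},
    {"tx":0,"ty":-0.1,"tz":0.1,"rx":0,"ry":0,"rz":0},
    {"tx":0,"ty":-0.1,"tz":0.1,"rx":0,"ry":0,"rz":0},
  ],
)

```text
time: 12.5
ee_pos: [0.5385, 0.0615, 0.1906]
tool_rot: [3.141, -0.0, 1.505]
wrist_force: [-0.1, -1.0, -0.3]
finger_gap: 0.0141
```

Run:
```python
from h import *
plan([.538,.0615,.19])
```

```text
from [0.5385 0.0615 0.1906] [ 3.141 -0.     1.505] t 12.5 gap 0.0141 | t cm [-0.01 -0.05  0.06] r deg [ 0.03 -0.01  0.02] |F [-0.08 -1.02 -0.32]
```

Second and third strokes.

Emit:
step_arm(
  series=[
    {"tx":0,"ty":-0.05,"tz":-1,"rx":0,"ry":0,"rz":0},
    {"tx":0,"ty":-0.05,"tz":-3,"rx":0,"ry":0,"rz":0},
    {"tx":0,"ty":-0.05,"tz":-5,"rx":0,"ry":0,"rz":0},
    {"tx":0,"ty":-0.05,"tz":-6,"rx":0,"ry":0,"rz":0},
    {"tx":0,"ty":-0.05,"tz":-6,"rx":0,"ry":0,"rz":0},
    {"tx":0,"ty":-0.05,"tz":-6,"rx":0,"ry":0,"rz":0},
    {"tx":0,"ty":-0.05,"tz":-5,"rx":0,"ry":0,"rz":0},
    {"tx":0,"ty":-0.05,"tz":-3,"rx":0,"ry":0,"rz":0},
    {"tx":0,"ty":-0.05,"tz":-1,"rx":0,"ry":0,"rz":0},
    {"tx":0,"ty":-0.05,"tz":0,"rx":0,"ry":0,"rz":0},
    {"tx":0,"ty":-0.05,"tz":0,"rx":0,"ry":0,"rz":0},
    {"tx":0,"ty":-0.05,"tz":0,"rx":0,"ry":0,"rz":0},
    {"tx":0,"ty":-0.05,"tz":-1,"rx":0,"ry":0,"rz":0},
    {"tx":0,"ty":-0.05,"tz":-3,"rx":0,"ry":0,"rz":0},
    {"tx":0,"ty":-0.05,"tz":-5,"rx":0,"ry":0,"rz":0},
    {"tx":0,"ty":-0.05,"tz":-6,"rx":0,"ry":0,"rz":0},
    {"tx":0,"ty":-0.05,"tz":-6,"rx":0,"ry":0,"rz":0},
    {"tx":0,"ty":-0.05,"tz":-6,"rx":0,"ry":0,"rz":0},
  ],
)

```text
time: 14.3
ee_pos: [0.5377, 0.0616, 0.2506]
tool_rot: [3.141, -0.0, 1.505]
wrist_force: [-0.5, -0.4, -1.5]
finger_gap: 0.0143
```

Run:
```python
from h import *
plan([.538,.0615,.323])
d=get_image("scene")
def crop(d,x,y,w=60,h=60,k=6):
    x0=int(x-w/2);y0=int(y-h/2);return cv2.resize(d["img"][y0:y0+h,x0:x0+w,::-1],None,fx=k,fy=k,interpolation=cv2.INTER_CUBIC)
cv2.imwrite("pics/w10.png",crop(d,*proj(d,[.537,.06,.12])))
```

```text
from [0.5377 0.0616 0.2506] [ 3.141 -0.     1.505] t 14.3 gap 0.0143 | t cm [-0.    0.03 -7.24] r deg [ 0.03 -0.03  0.02] |F [-0.55 -0.37 -1.5 ]
```

View pics/w10.png

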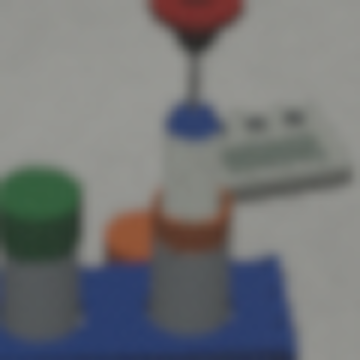

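The third stroke's up position is held with the head part-way inside. I withdraw and go back over the holder.

Emit:
step_arm(
  series=[
    {"tx":0,"ty":0,"tz":-1.5,"rx":0,"ry":0,"rz":0},
    {"tx":0,"ty":0,"tz":-3.5,"rx":0,"ry":0,"rz":0},
    {"tx":0,"ty":0,"tz":-5.5,"rx":0,"ry":0,"rz":0},
    {"tx":0.5,"ty":0,"tz":-7,"rx":0,"ry":0,"rz":0},
    {"tx":2,"ty":-0.5,"tz":-8,"rx":0,"ry":0,"rz":0},
    {"tx":5,"ty":-1.5,"tz":-8,"rx":0,"ry":0,"rz":0},
    {"tx":9,"ty":-2.7,"tz":-8,"rx":0,"ry":0,"rz":0},
    {"tx":13,"ty":-4,"tz":-8,"rx":0,"ry":0,"rz":0},
    {"tx":17,"ty":-5.2,"tz":-8,"rx":0,"ry":0,"rz":0},
    {"tx":21,"ty":-6.4,"tz":-8,"rx":0,"ry":0,"rz":0},
    {"tx":25,"ty":-7.6,"tz":-8,"rx":0,"ry":0,"rz":0},
    {"tx":27.5,"ty":-8.4,"tz":-8,"rx":0,"ry":0,"rz":0},
    {"tx":28.7,"ty":-8.8,"tz":-8,"rx":0,"ry":0,"rz":0},
    {"tx":29.1,"ty":-8.8,"tz":-8,"rx":0,"ry":0,"rz":0},
    {"tx":29.1,"ty":-8.8,"tz":-8,"rx":0,"ry":0,"rz":0},
    {"tx":29.1,"ty":-8.8,"tz":-8,"rx":0,"ry":0,"rz":0},
  ],
)

```text
time: 15.95
ee_pos: [0.4697, 0.3556, 0.33]
tool_rot: [-3.141, 0.001, 1.502]
wrist_force: [-0.2, 0.3, 0.5]
finger_gap: 0.0144
```

Run:
```python
from h import *
plan([.4686,.3574,.308])
d=get_image("wrist");e=get_image("scene")
def crop(d,x,y,w=80,h=80,k=5):
    x0=int(x-w/2);y0=int(y-h/2);return cv2.resize(d["img"][y0:y0+h,x0:x0+w,::-1],None,fx=k,fy=k,interpolation=cv2.INTER_CUBIC)
cv2.imwrite("pics/w11.png",np.hstack([crop(e,*proj(e,[.468,.357,.15])),crop(d,*proj(d,[.468,.357,.13]))]))
```

```text
from [0.4697 0.3556 0.33  ] [-3.141e+00  1.000e-03  1.502e+00] t 15.95 gap 0.0144 | t cm [ 0.17 -0.12  2.2 ] r deg [-0.02  0.06 -0.15] |F [-0.17  0.3   0.51]
```

View pics/w11.png

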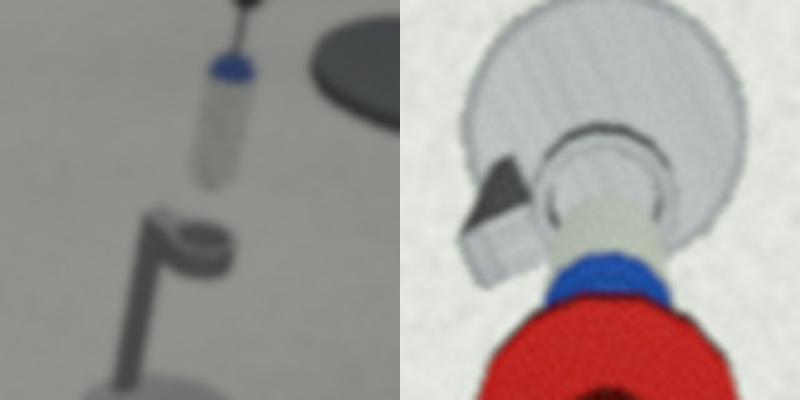

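The ring is at about crop (607,190), with the brush coming down over it. I centre on the recorded grasp position and descend.

Emit:
step_arm(
  series=[
    {"tx":0.1,"ty":-0.1,"tz":0.3,"rx":0,"ry":0,"rz":0},
    {"tx":0.2,"ty":-0.1,"tz":1,"rx":0,"ry":0,"rz":-0.1},
    {"tx":0.2,"ty":-0.1,"tz":2,"rx":0,"ry":0,"rz":-0.1},
    {"tx":0.2,"ty":-0.1,"tz":2.5,"rx":0,"ry":0,"rz":-0.1},
    {"tx":0.2,"ty":-0.1,"tz":2.5,"rx":0,"ry":0,"rz":-0.1},
    {"tx":0.2,"ty":-0.1,"tz":2.5,"rx":0,"ry":0,"rz":-0.1},
  ],
)

```text
time: 16.65
ee_pos: [0.4686, 0.358, 0.3051]
tool_rot: [-3.141, 0.001, 1.504]
wrist_force: [0.7, 1.0, -0.7]
finger_gap: 0.0142
```

Run:
```python
from h import *
plan([.4686,.3574,.1795])
d=get_image("wrist");e=get_image("scene")
def crop(d,x,y,w=80,h=80,k=5):
    x0=int(x-w/2);y0=int(y-h/2);return cv2.resize(d["img"][y0:y0+h,x0:x0+w,::-1],None,fx=k,fy=k,interpolation=cv2.INTER_CUBIC)
cv2.imwrite("pics/w12.png",np.hstack([crop(e,*proj(e,[.468,.357,.15])),crop(d,*proj(d,[.468,.357,.13]))]))
```

```text
from [0.4686 0.358  0.3051] [-3.141e+00  1.000e-03  1.504e+00] t 16.65 gap 0.0142 | t cm [-5.000e-02  1.000e-02  1.256e+01] r deg [-0.02  0.03 -0.04] |F [ 0.71  0.98 -0.66]
```

View pics/w12.png

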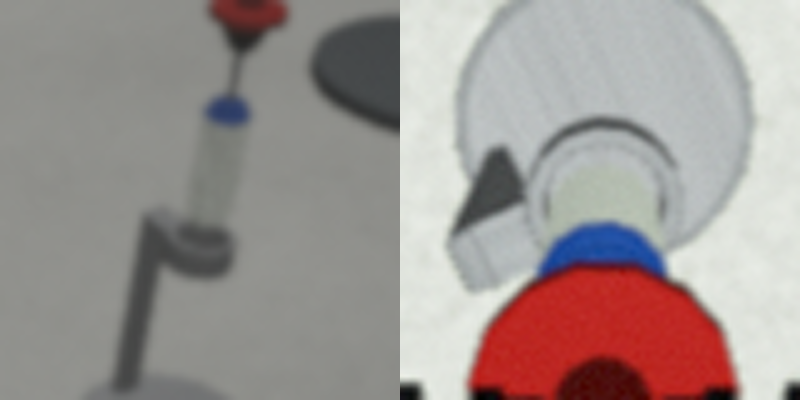

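Brush column 605 against ring column 607, so aligned. Lowering with a check half-way.

Emit:
step_arm(
  series=[
    {"tx":-0.05,"ty":0,"tz":0.7,"rx":0,"ry":0,"rz":0},
    {"tx":-0.05,"ty":0,"tz":1.7,"rx":0,"ry":0,"rz":0},
    {"tx":-0.05,"ty":0,"tz":2.7,"rx":0,"ry":0,"rz":0},
    {"tx":-0.05,"ty":0,"tz":3.7,"rx":0,"ry":0,"rz":0},
    {"tx":-0.05,"ty":0,"tz":4.7,"rx":0,"ry":0,"rz":0},
    {"tx":-0.05,"ty":0,"tz":5,"rx":0,"ry":0,"rz":0},
  ],
)

```text
time: 17.35
ee_pos: [0.4681, 0.3572, 0.2538]
tool_rot: [-3.14, 0.002, 1.504]
wrist_force: [-0.8, -0.7, -0.5]
finger_gap: 0.0143
```

Run:
```python
from h import *
plan([.4686,.3574,.1795])
print(sensors.state()["torque"])
```

```text
from [0.4681 0.3572 0.2538] [-3.140e+00  2.000e-03  1.504e+00] t 17.35 gap 0.0143 | t cm [0.04 0.06 7.43] r deg [-0.1   0.11 -0.04] |F [-0.84 -0.72 -0.54]
[-0.11532647  0.11209564  0.05173652]
```

Emit:
step_arm(
  series=[
    {"tx":0.05,"ty":0.05,"tz":1,"rx":0,"ry":0,"rz":0},
    {"tx":0.05,"ty":0.05,"tz":2,"rx":0,"ry":0,"rz":0},
    {"tx":0.05,"ty":0.05,"tz":3,"rx":0,"ry":0,"rz":0},
    {"tx":0.05,"ty":0.05,"tz":4,"rx":0,"ry":0,"rz":0},
    {"tx":0.05,"ty":0.05,"tz":5,"rx":0,"ry":0,"rz":0},
    {"tx":0.05,"ty":0.05,"tz":5.8,"rx":0,"ry":0,"rz":0},
    {"tx":0.05,"ty":0.05,"tz":6.3,"rx":0,"ry":0,"rz":0},
    {"tx":0.05,"ty":0.05,"tz":6.8,"rx":0,"ry":0,"rz":0},
    {"tx":0.05,"ty":0.05,"tz":7.2,"rx":0,"ry":0,"rz":0},
    {"tx":0.05,"ty":0.05,"tz":7.4,"rx":0,"ry":0,"rz":0},
    {"tx":0.05,"ty":0.05,"tz":7.4,"rx":0,"ry":0,"rz":0},
  ],
)

```text
time: 18.45
ee_pos: [0.4685, 0.3575, 0.1796]
tool_rot: [-3.14, 0.002, 1.504]
wrist_force: [-0.5, -0.0, -0.7]
finger_gap: 0.0141
```

Run:
```python
from h import *
plan([.4686,.3574,.1782])
d=get_image("wrist");e=get_image("scene")
def crop(d,x,y,w=80,h=80,k=5):
    x0=int(x-w/2);y0=int(y-h/2);return cv2.resize(d["img"][y0:y0+h,x0:x0+w,::-1],None,fx=k,fy=k,interpolation=cv2.INTER_CUBIC)
cv2.imwrite("pics/w13.png",np.hstack([crop(e,*proj(e,[.468,.357,.15])),crop(d,*proj(d,[.468,.357,.13]))]))
```

```text
from [0.4685 0.3575 0.1796] [-3.140e+00  2.000e-03  1.504e+00] t 18.45 gap 0.0141 | t cm [-0.01  0.01  0.14] r deg [-0.1   0.12 -0.04] |F [-0.5  -0.02 -0.72]
```

View pics/w13.png

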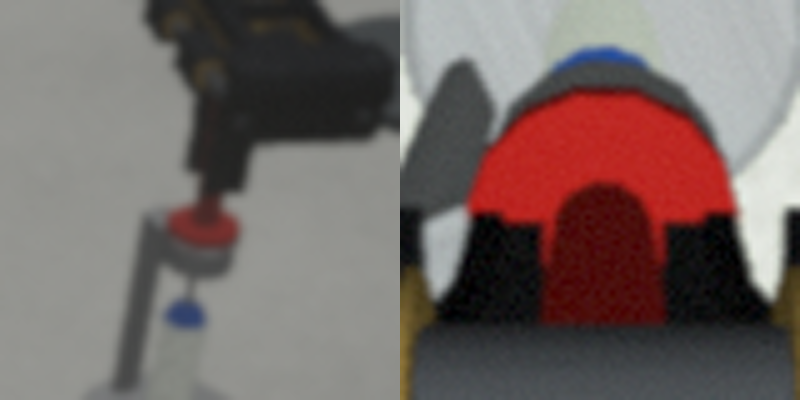

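The collar is about 1 mm above the rim. I lower that last bit, then release.

Emit:
step_arm(
  series=[
    {"tx":0,"ty":0,"tz":0.1,"rx":0,"ry":0,"rz":0},
    {"tx":0,"ty":0,"tz":0.1,"rx":0,"ry":0,"rz":0},
  ],
)

```text
time: 18.75
ee_pos: [0.4687, 0.3577, 0.1791]
tool_rot: [-3.14, 0.001, 1.504]
wrist_force: [-0.6, -0.1, -0.6]
finger_gap: 0.0144
```

Emit:
step_arm(
  grip=8.7,
  series=[
    {"tx":0,"ty":0,"tz":0,"rx":0,"ry":0,"rz":0},
    {"tx":0,"ty":0,"tz":0,"rx":0,"ry":0,"rz":0},
    {"tx":0,"ty":0,"tz":0,"rx":0,"ry":0,"rz":0},
    {"tx":0,"ty":0,"tz":0,"rx":0,"ry":0,"rz":0},
    {"tx":0,"ty":0,"tz":0,"rx":0,"ry":0,"rz":0},
    {"tx":0,"ty":0,"tz":0,"rx":0,"ry":0,"rz":0},
    {"tx":0,"ty":0,"tz":0,"rx":0,"ry":0,"rz":0},
    {"tx":0,"ty":0,"tz":0,"rx":0,"ry":0,"rz":0},
    {"tx":0,"ty":0,"tz":0,"rx":0,"ry":0,"rz":0},
  ],
)

```text
time: 19.65
ee_pos: [0.4687, 0.3577, 0.1791]
tool_rot: [-3.14, 0.001, 1.504]
wrist_force: [0.5, 0.0, -0.4]
finger_gap: 0.0782
```

Run:
```python
from h import *
plan([.4686,.3574,.318])
d=get_image("wrist");e=get_image("scene")
def crop(d,x,y,w=80,h=80,k=5):
    x0=int(x-w/2);y0=int(y-h/2);return cv2.resize(d["img"][y0:y0+h,x0:x0+w,::-1],None,fx=k,fy=k,interpolation=cv2.INTER_CUBIC)
cv2.imwrite("pics/w14.png",np.hstack([crop(e,*proj(e,[.468,.357,.15])),crop(d,*proj(d,[.468,.357,.13]))]))
```

```text
from [0.4687 0.3577 0.1791] [-3.140e+00  1.000e-03  1.504e+00] t 19.65 gap 0.0782 | t cm [ -0.05  -0.03 -13.89] r deg [-0.06  0.08 -0.03] |F [ 0.52  0.01 -0.44]
```

View pics/w14.png

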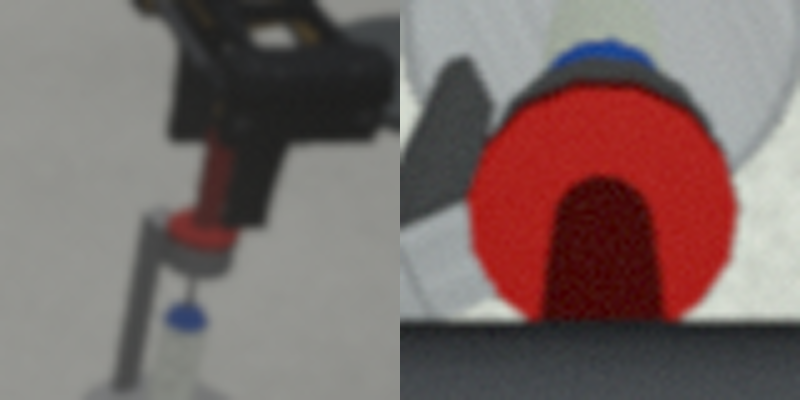

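The brush is seated and free. Lifting clear and going over the tube.

Emit:
step_arm(
  series=[
    {"tx":0,"ty":0,"tz":-1,"rx":0,"ry":0,"rz":0},
    {"tx":0,"ty":0,"tz":-3,"rx":0,"ry":0,"rz":0},
    {"tx":0,"ty":0,"tz":-6,"rx":0,"ry":0,"rz":0},
    {"tx":0,"ty":0,"tz":-9,"rx":0,"ry":0,"rz":0},
    {"tx":-0.5,"ty":0,"tz":-11,"rx":0,"ry":0,"rz":0},
    {"tx":-2.5,"ty":0.5,"tz":-11.5,"rx":0,"ry":0,"rz":0},
    {"tx":-6,"ty":1.8,"tz":-11.5,"rx":0,"ry":0,"rz":0},
    {"tx":-10,"ty":3,"tz":-11,"rx":0,"ry":0,"rz":0},
    {"tx":-14,"ty":4.2,"tz":-10,"rx":0,"ry":0,"rz":0},
    {"tx":-18,"ty":5.4,"tz":-9,"rx":0,"ry":0,"rz":0},
    {"tx":-22,"ty":6.6,"tz":-8,"rx":0,"ry":0,"rz":0},
    {"tx":-25.5,"ty":7.7,"tz":-7,"rx":0,"ry":0,"rz":0},
    {"tx":-28,"ty":8.5,"tz":-6,"rx":0,"ry":0,"rz":0},
    {"tx":-29.1,"ty":8.8,"tz":-6,"rx":0,"ry":0,"rz":0},
    {"tx":-29.1,"ty":8.8,"tz":-6,"rx":0,"ry":0,"rz":0},
    {"tx":-29.1,"ty":8.8,"tz":-6,"rx":0,"ry":0,"rz":0},
  ],
)

```text
time: 21.35
ee_pos: [0.5372, 0.0626, 0.2397]
tool_rot: [-3.141, 0.0, 1.505]
wrist_force: [-0.3, 1.0, 0.6]
finger_gap: 0.0871
```

Run:
```python
from h import *
plan([.5377,.0618,.086])
d=get_image("wrist");save(d,"w15",1.5);e=get_image("scene");save(e,"s15",1.5)
print(proj(d,[.5375,.0618,.11]))
```

```text
from [0.5372 0.0626 0.2397] [-3.141  0.     1.505] t 21.35 gap 0.0871 | t cm [-0.07  0.08 15.37] r deg [-0.06  0.02  0.03] |F [-0.34  0.99  0.55]
[261.39449309 189.87296943]
```

View pics/w15.png

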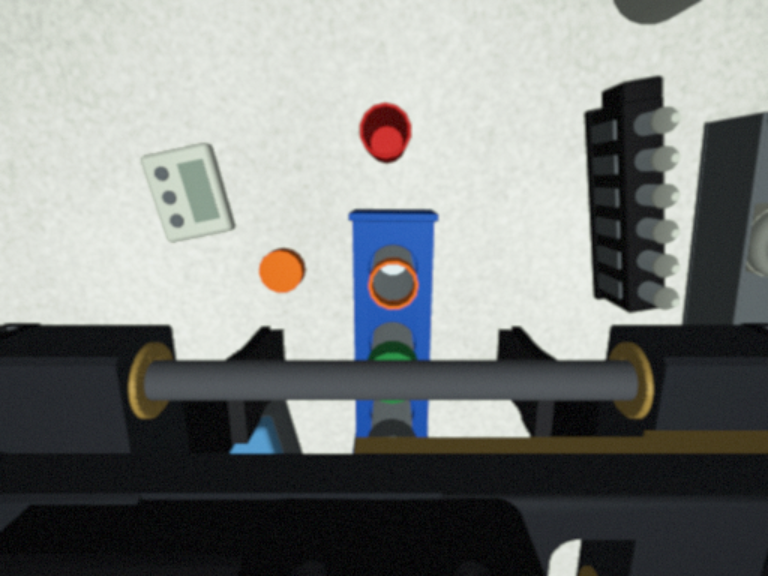

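View pics/s15.png

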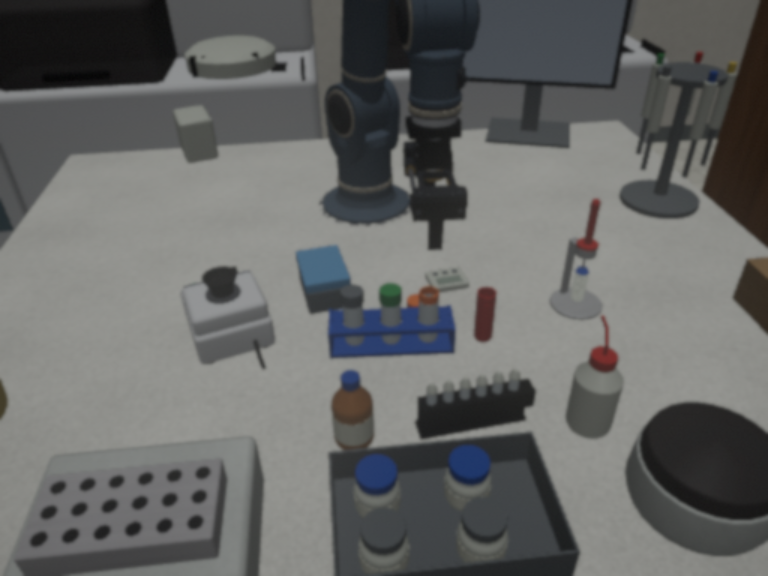

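The brush hangs in its holder, collar at scene (587,246)/1.5 as at the start. The tube mouth is at wrist (262,190), exactly as predicted. Descending to grip.

Emit:
step_arm(
  series=[
    {"tx":-0.05,"ty":0.05,"tz":1,"rx":0,"ry":0,"rz":0},
    {"tx":-0.05,"ty":0.05,"tz":3,"rx":0,"ry":0,"rz":0},
    {"tx":-0.05,"ty":0.05,"tz":6,"rx":0,"ry":0,"rz":0},
    {"tx":-0.05,"ty":0.05,"tz":9,"rx":0,"ry":0,"rz":0},
    {"tx":-0.05,"ty":0.05,"tz":11.5,"rx":0,"ry":0,"rz":0},
    {"tx":-0.05,"ty":0.05,"tz":13.5,"rx":0,"ry":0,"rz":0},
    {"tx":-0.05,"ty":0.05,"tz":14.8,"rx":0,"ry":0,"rz":0},
    {"tx":-0.05,"ty":0.05,"tz":15.3,"rx":0,"ry":0,"rz":0},
    {"tx":-0.05,"ty":0.05,"tz":15.3,"rx":0,"ry":0,"rz":0},
    {"tx":-0.05,"ty":0.05,"tz":15.3,"rx":0,"ry":0,"rz":0},
  ],
)

```text
time: 22.45
ee_pos: [0.5382, 0.0631, 0.0875]
tool_rot: [3.141, -0.0, 1.508]
wrist_force: [-0.4, -0.2, 0.7]
finger_gap: 0.0875
```

Run:
```python
from h import *
plan([.5377,.0618,.086])
d=get_image("wrist");save(d,"w16",1.5)
```

```text
from [0.5382 0.0631 0.0875] [ 3.141 -0.     1.508] t 22.45 gap 0.0875 | t cm [-0.13 -0.05  0.15] r deg [ 0.04 -0.    0.15] |F [-0.41 -0.25  0.67]
```

View pics/w16.png

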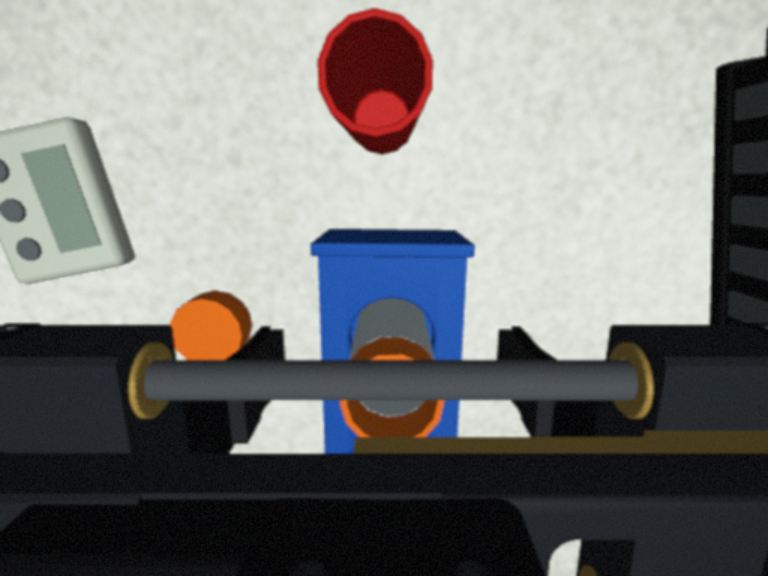

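The tube is centred between the open fingers, at column 392/1.5. Closing.

Emit:
step_arm(
  series=[
    {"tx":-0.1,"ty":0,"tz":0.1,"rx":0,"ry":0,"rz":0},
    {"tx":-0.1,"ty":0,"tz":0.1,"rx":0,"ry":0,"rz":0},
  ],
)

```text
time: 22.7
ee_pos: [0.5388, 0.062, 0.0874]
tool_rot: [3.139, -0.001, 1.507]
wrist_force: [-0.4, -0.3, 0.1]
finger_gap: 0.0869
```

Emit:
step_arm(
  grip=2.6,
  squeeze=40,
  series=[
    {"tx":0,"ty":0,"tz":0,"rx":0,"ry":0,"rz":0},
    {"tx":0,"ty":0,"tz":0,"rx":0,"ry":0,"rz":0},
    {"tx":0,"ty":0,"tz":0,"rx":0,"ry":0,"rz":0},
    {"tx":0,"ty":0,"tz":0,"rx":0,"ry":0,"rz":0},
    {"tx":0,"ty":0,"tz":0,"rx":0,"ry":0,"rz":0},
    {"tx":0,"ty":0,"tz":0,"rx":0,"ry":0,"rz":0},
    {"tx":0,"ty":0,"tz":0,"rx":0,"ry":0,"rz":0},
    {"tx":0,"ty":0,"tz":0,"rx":0,"ry":0,"rz":0},
  ],
)

```text
time: 23.5
ee_pos: [0.5387, 0.062, 0.0874]
tool_rot: [3.139, -0.001, 1.507]
wrist_force: [0.4, -1.0, 0.2]
finger_gap: 0.0341
```

Run:
```python
from h import *
plan([.5377,.0618,.26])
d=get_image("wrist");save(d,"w17",1.5)
```

```text
from [0.5387 0.062  0.0874] [ 3.139e+00 -1.000e-03  1.507e+00] t 23.5 gap 0.0341 | t cm [-1.000e-02 -6.000e-02 -1.726e+01] r deg [ 0.14 -0.04  0.13] |F [ 0.4  -1.01  0.2 ]
```

View pics/w17.png

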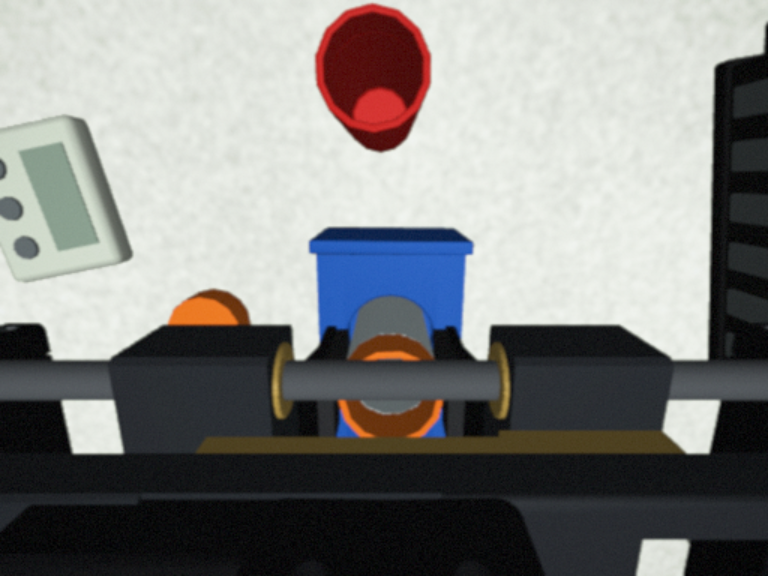

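Gripped at 34.1 mm. Lifting straight up.

Emit:
step_arm(
  series=[
    {"tx":0,"ty":0,"tz":-0.4,"rx":0,"ry":0,"rz":0},
    {"tx":0,"ty":0,"tz":-1.2,"rx":0,"ry":0,"rz":0},
    {"tx":0,"ty":0,"tz":-2.5,"rx":0,"ry":0,"rz":0},
    {"tx":0,"ty":0,"tz":-4,"rx":0,"ry":0,"rz":0},
    {"tx":0,"ty":0,"tz":-6,"rx":0,"ry":0,"rz":0},
    {"tx":0,"ty":0,"tz":-8,"rx":0,"ry":0,"rz":0},
    {"tx":0,"ty":0,"tz":-10,"rx":0,"ry":0,"rz":0},
    {"tx":0,"ty":0,"tz":-12.5,"rx":0,"ry":0,"rz":0},
    {"tx":0,"ty":0,"tz":-15,"rx":0,"ry":0,"rz":0},
    {"tx":0,"ty":0,"tz":-16.5,"rx":0,"ry":0,"rz":0},
    {"tx":0,"ty":0,"tz":-17.2,"rx":0,"ry":0,"rz":0},
    {"tx":0,"ty":0,"tz":-17.2,"rx":0,"ry":0,"rz":0},
  ],
)

```text
time: 24.75
ee_pos: [0.5387, 0.0619, 0.2608]
tool_rot: [3.137, -0.002, 1.507]
wrist_force: [-0.0, -0.7, -0.9]
finger_gap: 0.0342
```

Run:
```python
from h import *
plan([.44,-.32,.26])
d=get_image("scene");save(d,"s18",1.5)
```

```text
from [0.5387 0.0619 0.2608] [ 3.137e+00 -2.000e-03  1.507e+00] t 24.75 gap 0.0342 | t cm [-3.874e+01 -7.430e+00 -3.000e-02] r deg [ 0.28 -0.1   0.13] |F [-0.03 -0.69 -0.87]
```

View pics/s18.png

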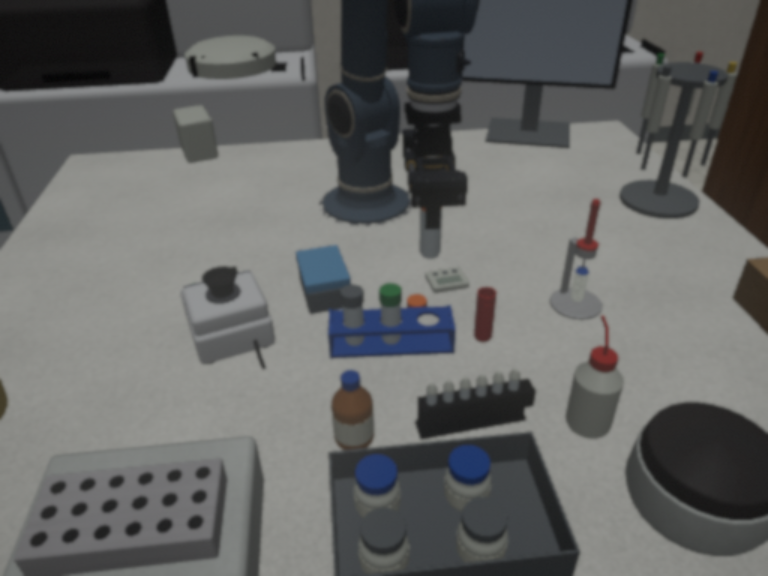

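The tube is lifted clear, upright, at scene (430,235)/1.5. Moving to look at the cup from the side.

Emit:
step_arm(
  series=[
    {"tx":-1,"ty":-0.2,"tz":0,"rx":0,"ry":0,"rz":0},
    {"tx":-3,"ty":-0.6,"tz":0,"rx":0.1,"ry":0,"rz":0},
    {"tx":-6,"ty":-1.2,"tz":-0.3,"rx":0.2,"ry":0,"rz":0},
    {"tx":-9.5,"ty":-1.8,"tz":-0.6,"rx":0.3,"ry":0,"rz":0},
    {"tx":-13,"ty":-2.5,"tz":-1,"rx":0.3,"ry":0,"rz":0},
    {"tx":-16.5,"ty":-3.2,"tz":-1,"rx":0.3,"ry":0,"rz":0},
    {"tx":-20,"ty":-3.8,"tz":-1,"rx":0.3,"ry":0,"rz":0},
    {"tx":-23.5,"ty":-4.5,"tz":-1,"rx":0.3,"ry":0,"rz":0},
    {"tx":-27,"ty":-5.2,"tz":-1,"rx":0.3,"ry":0,"rz":0},
    {"tx":-30.5,"ty":-5.8,"tz":-1,"rx":0.3,"ry":-0.1,"rz":0.1},
    {"tx":-34,"ty":-6.5,"tz":-1,"rx":0.3,"ry":-0.1,"rz":0.1},
    {"tx":-36.5,"ty":-6.8,"tz":-1,"rx":0.3,"ry":-0.1,"rz":0.1},
    {"tx":-38,"ty":-6.9,"tz":-1,"rx":0.3,"ry":-0.1,"rz":0.1},
    {"tx":-38.7,"ty":-6.9,"tz":-1,"rx":0.3,"ry":-0.1,"rz":0.1},
    {"tx":-38.7,"ty":-6.9,"tz":-1,"rx":0.3,"ry":-0.1,"rz":0.1},
    {"tx":-38.7,"ty":-6.9,"tz":-1,"rx":0.3,"ry":-0.1,"rz":0.1},
  ],
)

```text
time: 26.4
ee_pos: [0.4447, -0.3191, 0.2685]
tool_rot: [-3.138, -0.0, 1.506]
wrist_force: [0.4, -0.2, 0.1]
finger_gap: 0.034
```

Run:
```python
from h import *
import pickle
plan([.4805,-.2824,.27])
d=get_image("wrist");save(d,"w19",1.5);pickle.dump(d,open("w19.pkl","wb"))
print(proj(d,[.4805,-.2824,.137]),[(np.round(r["pixel"],1),round(r["p"],2)) for r in search_frame("wrist","cup_floor")[:3]])
```

```text
from [ 0.4447 -0.3191  0.2685] [-3.138 -0.     1.506] t 26.4 gap 0.034 | t cm [ 3.9   3.34 -0.16] r deg [-0.19 -0.02  0.08] |F [ 0.43 -0.16  0.07]
[295.57216166 149.9887819 ] [(array([296.9, 150.2]), 0.81)]
```

View pics/w19.png

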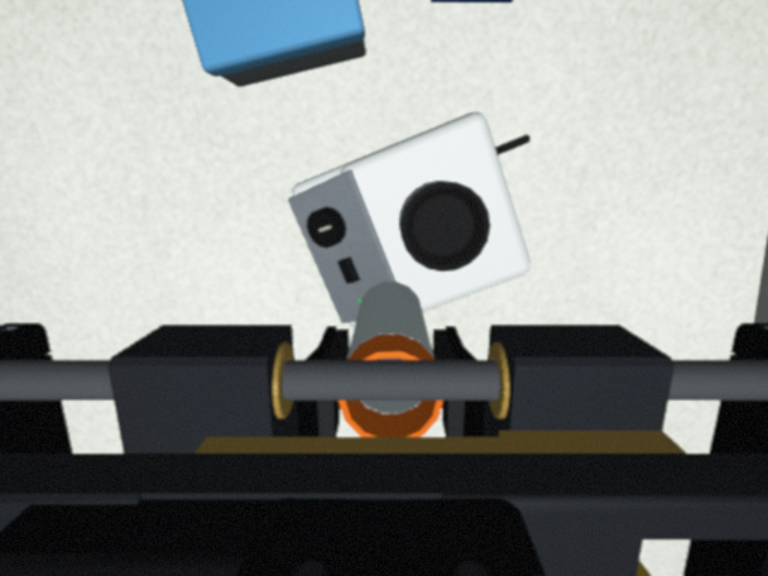

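The cup is at (445,226)/1.5, close to the prediction of (295.6,150). I'll fit its rim.

Run:
```python
from h import *
import pickle
d=pickle.load(open("w19.pkl","rb"))
g=cv2.cvtColor(d["img"],cv2.COLOR_RGB2GRAY)
for th in(50,80,110):
    m=(g<th).astype(np.uint8);m[:,:255]=0;m[:,340:]=0;m[:110]=0;m[190:]=0
    cs,_=cv2.findContours(m,cv2.RETR_EXTERNAL,cv2.CHAIN_APPROX_NONE);c=max(cs,key=cv2.contourArea)
    el=cv2.fitEllipse(c);print(th,np.round(el[0],1),np.round(el[1],1),atz(d,np.array(el[0]),.137))
x0,y0=260,115
cv2.imwrite("pics/w19c.png",cv2.resize(np.clip(d["img"][115:190,255:340,::-1].astype(int)*3,0,255).astype(np.uint8),None,fx=7,fy=7,interpolation=cv2.INTER_CUBIC))
```

```text
50 [296.  150.3] [56.3 56.9] [ 0.48092447 -0.28274414  0.137     ]
80 [295.9 150.1] [57.7 58. ] [ 0.48083628 -0.28251061  0.137     ]
110 [295.9 150. ] [58.3 58.8] [ 0.48077709 -0.28245183  0.137     ]
```

View pics/w19c.png

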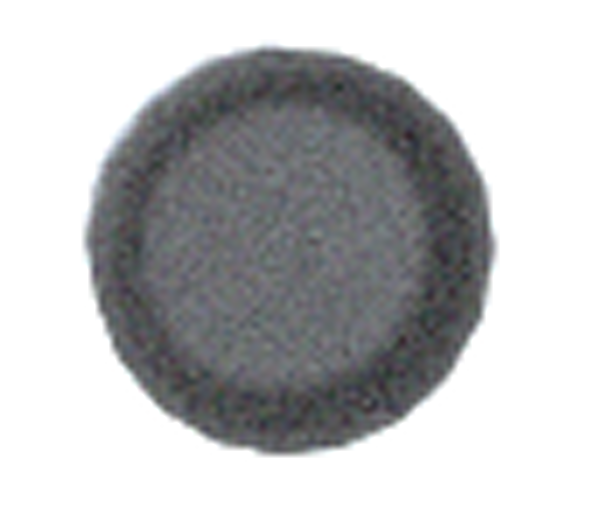

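Run:
```python
from h import *
plan([.4808,-.2824,.235])
```

```text
from [ 0.445  -0.3188  0.2688] [-3.139 -0.     1.507] t 26.5 gap 0.0338 | t cm [3.86 3.35 3.37] r deg [-0.16 -0.01  0.13] |F [ 0.07  1.64 -0.64]
```

Emit:
step_arm(
  series=[
    {"tx":0.6,"ty":0.5,"tz":0,"rx":0,"ry":0,"rz":0},
    {"tx":1.8,"ty":1.5,"tz":0,"rx":-0.1,"ry":0,"rz":0.1},
    {"tx":3,"ty":2.6,"tz":0.3,"rx":-0.2,"ry":0,"rz":0.1},
    {"tx":3.7,"ty":3.2,"tz":1,"rx":-0.2,"ry":0,"rz":0.1},
    {"tx":3.85,"ty":3.35,"tz":2,"rx":-0.2,"ry":0,"rz":0.1},
    {"tx":3.85,"ty":3.35,"tz":3,"rx":-0.2,"ry":0,"rz":0.1},
    {"tx":3.85,"ty":3.35,"tz":3.3,"rx":-0.2,"ry":0,"rz":0.1},
    {"tx":3.85,"ty":3.35,"tz":3.3,"rx":-0.2,"ry":0,"rz":0.1},
    {"tx":3.85,"ty":3.35,"tz":3.3,"rx":-0.2,"ry":0,"rz":0.1},
  ],
)

```text
time: 27.4
ee_pos: [0.4805, -0.2832, 0.2358]
tool_rot: [3.141, 0.0, 1.504]
wrist_force: [-0.1, -0.5, -1.3]
finger_gap: 0.0343
```

Run:
```python
from h import *
import pickle
plan([.4808,-.2824,.206])
ds={n:get_image(n) for n in("scene","wrist")}
d=ds["wrist"];e=ds["scene"];pickle.dump(ds,open("w20.pkl","wb"))
def crop(d,x,y,w=80,h=80,k=5):
    x0=int(x-w/2);y0=int(y-h/2);return cv2.convertScaleAbs(cv2.resize(d["img"][y0:y0+h,x0:x0+w,::-1],None,fx=k,fy=k,interpolation=cv2.INTER_CUBIC),alpha=1.5)
cv2.imwrite("pics/w20.png",np.hstack([crop(e,*proj(e,[.481,-.282,.15])),crop(d,*proj(d,[.481,-.282,.13]))]))
```

```text
from [ 0.4805 -0.2832  0.2358] [3.141 0.    1.504] t 27.4 gap 0.0343 | t cm [0.08 0.02 2.98] r deg [ 0.05  0.01 -0.03] |F [-0.13 -0.54 -1.31]
```

View pics/w20.png

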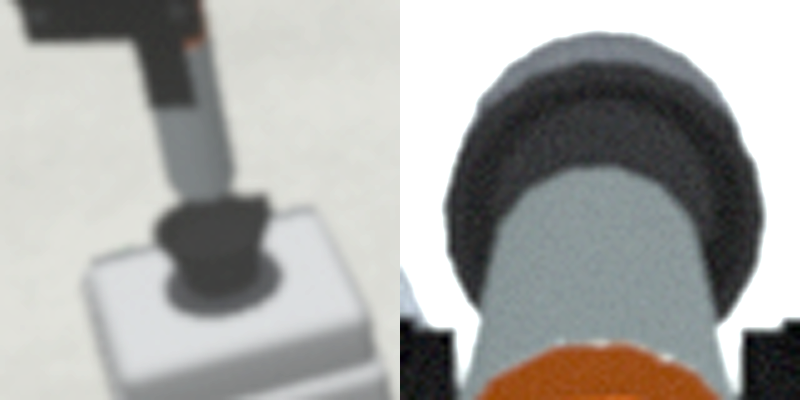

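The tube foot is centred over the cup (columns 600 and 604). Lowering to just above the cup floor.

Emit:
step_arm(
  series=[
    {"tx":0.05,"ty":0.05,"tz":0.5,"rx":0,"ry":0,"rz":0},
    {"tx":0.08,"ty":0.05,"tz":1.2,"rx":0,"ry":0,"rz":0},
    {"tx":0.08,"ty":0.05,"tz":2,"rx":0,"ry":0,"rz":0},
    {"tx":0.08,"ty":0.05,"tz":2.6,"rx":0,"ry":0,"rz":0},
    {"tx":0.08,"ty":0.05,"tz":3,"rx":0,"ry":0,"rz":0},
    {"tx":0.08,"ty":0.05,"tz":3,"rx":0,"ry":0,"rz":0},
    {"tx":0.08,"ty":0.05,"tz":3,"rx":0,"ry":0,"rz":0},
  ],
)

```text
time: 28.2
ee_pos: [0.4814, -0.2824, 0.2061]
tool_rot: [3.14, 0.0, 1.505]
wrist_force: [0.8, 0.1, -0.7]
finger_gap: 0.0339
```

Run:
```python
from h import *
plan([.4808,-.2824,.1954])
```

```text
from [ 0.4814 -0.2824  0.2061] [3.14  0.    1.505] t 28.2 gap 0.0339 | t cm [-0.01 -0.06  1.07] r deg [ 0.09  0.02 -0.02] |F [ 0.8  0.1 -0.7]
```

Emit:
step_arm(
  series=[
    {"tx":0,"ty":0,"tz":0.1,"rx":0,"ry":0,"rz":0},
    {"tx":0,"ty":0,"tz":0.2,"rx":0,"ry":0,"rz":0},
    {"tx":0,"ty":0,"tz":0.3,"rx":0,"ry":0,"rz":0},
    {"tx":0,"ty":0,"tz":0.4,"rx":0,"ry":0,"rz":0},
    {"tx":0,"ty":0,"tz":0.5,"rx":0,"ry":0,"rz":0},
    {"tx":0,"ty":0,"tz":0.6,"rx":0,"ry":0,"rz":0},
    {"tx":0,"ty":0,"tz":0.7,"rx":0,"ry":0,"rz":0},
    {"tx":0,"ty":0,"tz":0.7,"rx":0,"ry":0,"rz":0},
  ],
)

```text
time: 29.0
ee_pos: [0.4815, -0.2825, 0.1993]
tool_rot: [3.14, 0.0, 1.505]
wrist_force: [-0.2, 0.1, 5.1]
finger_gap: 0.0337
```

Emit:
step_arm(
  series=[
    {"tx":0,"ty":0,"tz":0.1,"rx":0,"ry":0,"rz":0},
    {"tx":0,"ty":0,"tz":0.2,"rx":0,"ry":0,"rz":0},
    {"tx":0,"ty":0,"tz":0.2,"rx":0,"ry":0,"rz":0},
  ],
)

```text
time: 29.3
ee_pos: [0.4816, -0.2826, 0.1974]
tool_rot: [3.14, 0.0, 1.505]
wrist_force: [-1.2, -0.1, 5.7]
finger_gap: 0.0341
```

The spring is engaging as expected, about 6 N at roughly 6 mm. I continue in small steps towards the stop.

Emit:
step_arm(
  series=[
    {"tx":0,"ty":-0.02,"tz":0.05,"rx":0,"ry":0,"rz":0},
    {"tx":0,"ty":-0.02,"tz":0.1,"rx":0,"ry":0,"rz":0},
    {"tx":0,"ty":-0.02,"tz":0.15,"rx":0,"ry":0,"rz":0},
    {"tx":0,"ty":-0.02,"tz":0.15,"rx":0,"ry":0,"rz":0},
  ],
)

```text
time: 29.7
ee_pos: [0.4815, -0.2826, 0.1963]
tool_rot: [3.139, 0.0, 1.505]
wrist_force: [-1.5, 0.7, 5.6]
finger_gap: 0.0339
```

Emit:
step_arm(
  series=[
    {"tx":0,"ty":0,"tz":0.05,"rx":0,"ry":0,"rz":0},
    {"tx":0,"ty":0,"tz":0.1,"rx":0,"ry":0,"rz":0},
    {"tx":0,"ty":0,"tz":0.1,"rx":0,"ry":0,"rz":0},
  ],
)

```text
time: 30.0
ee_pos: [0.4816, -0.2826, 0.1956]
tool_rot: [3.139, 0.0, 1.505]
wrist_force: [-1.3, 1.1, 7.6]
finger_gap: 0.0338
```

Run:
```python
from h import *
import pickle
plan([.4808,-.2824,.195])
ds={n:get_image(n) for n in("scene","wrist")}
d=ds["wrist"];e=ds["scene"]
for i in range(3): get_image("top");print(sensors.state()["wrist_force"].round(2),sensors.state()["ee_pos"].round(4))
def crop(d,x,y,w=80,h=80,k=5):
    x0=int(x-w/2);y0=int(y-h/2);return cv2.convertScaleAbs(cv2.resize(d["img"][y0:y0+h,x0:x0+w,::-1],None,fx=k,fy=k,interpolation=cv2.INTER_CUBIC),alpha=1.5)
cv2.imwrite("pics/w21.png",np.hstack([crop(e,*proj(e,[.481,-.282,.15])),crop(d,*proj(d,[.481,-.282,.13]))]))
```

```text
from [ 0.4816 -0.2826  0.1956] [3.139 0.    1.505] t 30.0 gap 0.0338 | t cm [ 0.02 -0.08  0.06] r deg [ 0.15  0.   -0.02] |F [-1.28  1.1   7.63]
[-1.88  0.74  7.41] [ 0.4816 -0.2826  0.1956]
[-1.25  0.4   7.87] [ 0.4816 -0.2826  0.1956]
[-1.4   1.38  5.72] [ 0.4815 -0.2826  0.1957]
```

View pics/w21.png

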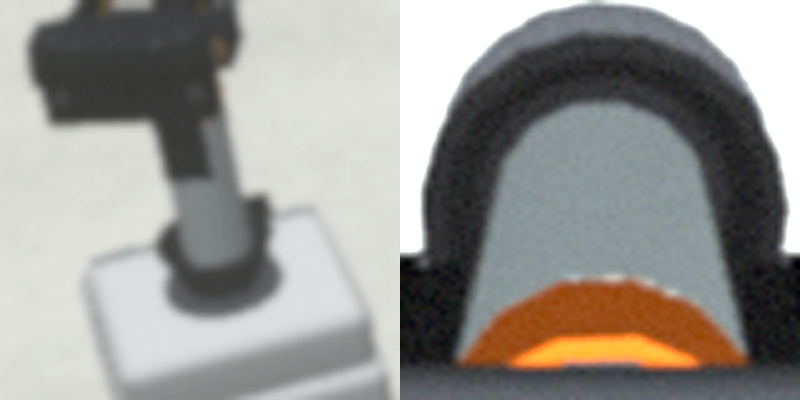

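The tube stands in the cup with the cup nearly down, and the force is about 7.5 N. I press on until the stop shows as a clear force rise.

Emit:
step_arm(
  series=[
    {"tx":0,"ty":0,"tz":0.05,"rx":0,"ry":0,"rz":0},
    {"tx":0,"ty":0,"tz":0.1,"rx":0,"ry":0,"rz":0},
    {"tx":0,"ty":0,"tz":0.1,"rx":0,"ry":0,"rz":0},
  ],
)

```text
time: 30.55
ee_pos: [0.4816, -0.2827, 0.1953]
tool_rot: [3.139, -0.0, 1.505]
wrist_force: [-1.4, 2.1, 7.8]
finger_gap: 0.0341
```

Emit:
step_arm(
  series=[
    {"tx":0,"ty":0,"tz":0.05,"rx":0,"ry":0,"rz":0},
    {"tx":0,"ty":0,"tz":0.1,"rx":0,"ry":0,"rz":0},
    {"tx":0,"ty":0,"tz":0.1,"rx":0,"ry":0,"rz":0},
  ],
)

```text
time: 30.85
ee_pos: [0.4816, -0.2827, 0.1953]
tool_rot: [3.139, -0.001, 1.505]
wrist_force: [-3.3, 1.7, 10.8]
finger_gap: 0.034
```

The tool has stopped at z 0.1953 while the force climbs, so the cup is on its stop. I add a little more push for margin.

Emit:
step_arm(
  series=[
    {"tx":0,"ty":0,"tz":0.1,"rx":0,"ry":0,"rz":0},
    {"tx":0,"ty":0,"tz":0.15,"rx":0,"ry":0,"rz":0},
    {"tx":0,"ty":0,"tz":0.2,"rx":0,"ry":0,"rz":0},
    {"tx":0,"ty":0,"tz":0.2,"rx":0,"ry":0,"rz":0},
  ],
)

```text
time: 31.25
ee_pos: [0.4816, -0.2829, 0.1952]
tool_rot: [3.138, -0.002, 1.505]
wrist_force: [-4.5, 2.8, 16.9]
finger_gap: 0.034
```

Run:
```python
from h import *
ds={n:get_image(n) for n in("scene","wrist")}
d=ds["wrist"];e=ds["scene"];save(e,"s22",1.5)
for i in range(4): get_image("top");s=sensors.state();print(s["time"],s["wrist_force"].round(2),s["ee_pos"].round(4),s["tool_rot"].round(4),s["finger_gap"])
def crop(d,x,y,w=80,h=80,k=5):
    x0=int(x-w/2);y0=int(y-h/2);return cv2.convertScaleAbs(cv2.resize(d["img"][y0:y0+h,x0:x0+w,::-1],None,fx=k,fy=k,interpolation=cv2.INTER_CUBIC),alpha=1.5)
cv2.imwrite("pics/w22.png",np.hstack([crop(e,*proj(e,[.481,-.282,.15])),crop(d,*proj(d,[.481,-.282,.13]))]))
```

```text
31.4 [-4.17  3.16 16.57] [ 0.4816 -0.2829  0.1952] [ 3.1378e+00 -2.0000e-03  1.5046e+00] 0.03409005278016289
31.45 [-5.05  2.67 16.3 ] [ 0.4817 -0.2829  0.1952] [ 3.1378e+00 -2.0000e-03  1.5046e+00] 0.0340821969920753
31.5 [-3.99  3.34 16.07] [ 0.4816 -0.2829  0.1952] [ 3.1378e+00 -2.0000e-03  1.5046e+00] 0.034308608848313396
31.55 [-3.99  3.42 16.91] [ 0.4816 -0.2829  0.1952] [ 3.1378e+00 -2.0000e-03  1.5046e+00] 0.033732835154156135
```

View pics/w22.png

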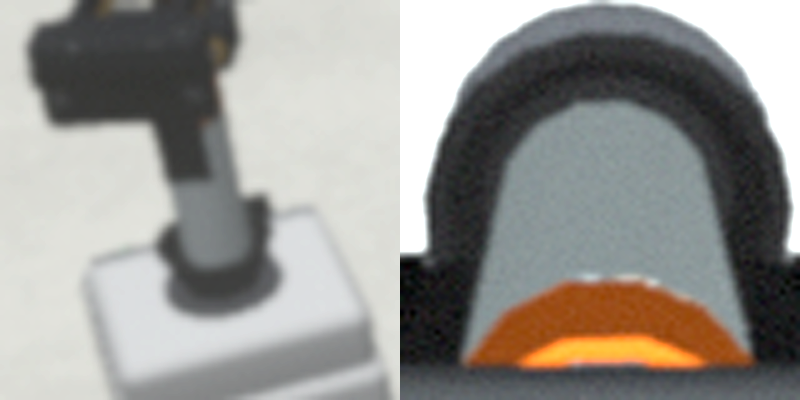

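View pics/s22.png

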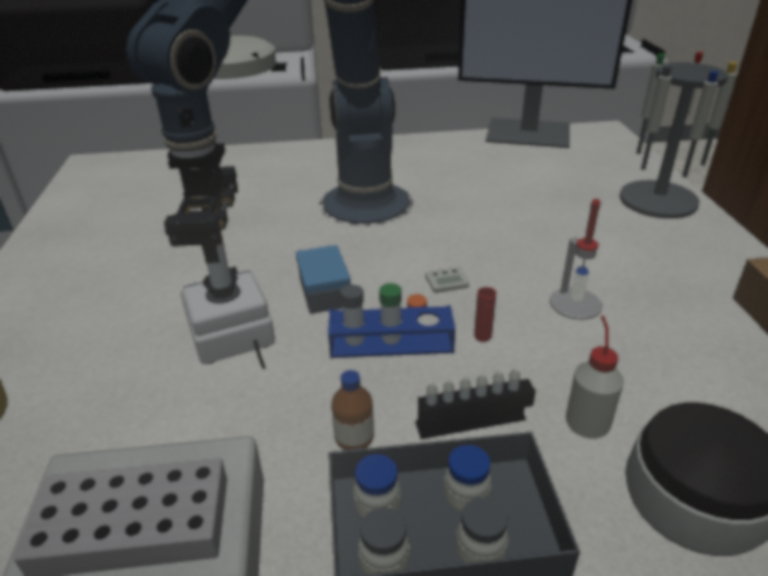

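```bash
python3 -c "
from h import *
print(robot.sign_off());s=sensors.state();print(s['time'],s['wrist_force'],s['ee_pos'])"
```

```text
the job is handed in; nothing more can be done
None
the job is handed in; nothing more can be done
```

The whole job is done and handed in at about 31.6 s of the 72 s allowed. The interface gave no verdict.

- **Scrubbing:** I gave the open tube three full strokes in the rack. By tool height, the tip went from about 9 mm above the tube floor to about 69 mm each time.
- **Brush:** It hangs back in the ring. The collar sits where it was at the start in the camera view, and the fingers let go cleanly.
- **Tube in mixer:** I gripped the tube at a 34 mm opening, lifted it upright and stood it in the black cup about 1 mm from centre. I then pressed until the tool stopped at z = 0.195, about 8 mm below first contact. The push there held steady at about 16.5 N, so I take the cup to be on its stop, and the grip is still closed.
- **Other things:** In the last scene picture the capped tubes and everything else stand where they were.

**Disagreements:** The scene and top cameras differed by about 6 mm sideways. Their average matched the wrist camera to within about 1 mm, so I worked from that. At the end there is a small sideways force of about 5 N on the tool, with a tilt under 0.3°.

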